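# Gauge the mallet heads and put aside the tight ones

### The job

Try the plug gauge in the three mallet heads on the sloping rack, one after the other from the red end to the plain end: square to the head, push its pin into the hole until the collar sits on the wood or, if the hole is too small, until its tip is stopped at the mouth. Leave the heads that take the gauge where they lie, lay every head that does not flat on the floor of the blue tray with its hole upright, and finish with the gauge standing in its wooden block as you found it. Do not knock or shift the paint can, the glue jar or the hammer.

Things in the scene. Friction and masses are not known exactly. Their poses are not given: they have to be found in the camera images.
- slot_0 (a point): place at the red end (the far end, away from the robot) of the fixed rack, where a head's centre lies to a few mm, 25 mm above the plywood board. The board slopes 30 degrees, rising to the robot's right (heads face up and left), 122 mm along the slope, 290 mm wide, three places 85 mm apart, stop lip 18 mm high below. z square to the board, up and left; x up the slope; y along the row to the red end
- slot_1 (a point): place in the middle of the fixed rack, where a head's centre lies to a few mm, 25 mm above the plywood board. The board slopes 30 degrees, rising to the robot's right (heads face up and left), 122 mm along the slope, 290 mm wide, three places 85 mm apart, stop lip 18 mm high below. z square to the board, up and left; x up the slope; y along the row to the red end
- slot_2 (a point): place at the plain end (the end nearest the robot) of the fixed rack, where a head's centre lies to a few mm, 25 mm above the plywood board. The board slopes 30 degrees, rising to the robot's right (heads face up and left), 122 mm along the slope, 290 mm wide, three places 85 mm apart, stop lip 18 mm high below. z square to the board, up and left; x up the slope; y along the row to the red end
- head_a_center (a point): centre of a loose beech mallet head, a block 95 (x, along the slope as it lies) x 50 (y) x 50 mm (z, square to the rack board), 0.13 to 0.25 kg, with a round handle hole right through its middle along z. The heads look alike but for their hole's size; their order on the rack changes, and how many take the gauge is not told
- head_a_hole (a point): centre of the mouth of the hole of that head, in its top face, 25 mm from its centre; z points out of the hole along its axis. A hole that takes the gauge is 23 mm in diameter; a hole that is too small is 17.5 mm and stops the gauge's tip within 4 mm of the mouth
- head_b_center (a point): centre of a loose beech mallet head, a block 95 (x, along the slope as it lies) x 50 (y) x 50 mm (z, square to the rack board), 0.13 to 0.25 kg, with a round handle hole right through its middle along z. The heads look alike but for their hole's size; their order on the rack changes, and how many take the gauge is not told
- head_b_hole (a point): centre of the mouth of the hole of that head, in its top face, 25 mm from its centre; z points out of the hole along its axis. A hole that takes the gauge is 23 mm in diameter; a hole that is too small is 17.5 mm and stops the gauge's tip within 4 mm of the mouth
- head_c_center (a point): centre of a loose beech mallet head, a block 95 (x, along the slope as it lies) x 50 (y) x 50 mm (z, square to the rack board), 0.13 to 0.25 kg, with a round handle hole right through its middle along z. The heads look alike but for their hole's size; their order on the rack changes, and how many take the gauge is not told
- head_c_hole (a point): centre of the mouth of the hole of that head, in its top face, 25 mm from its centre; z points out of the hole along its axis. A hole that takes the gauge is 23 mm in diameter; a hole that is too small is 17.5 mm and stops the gauge's tip within 4 mm of the mouth
- gauge_grip (a point): centre of the orange handle of the loose plug gauge. The handle is 28 mm square and 80 mm long; below it a steel collar 48 mm in diameter and 8 mm thick; below that a steel pin 20 mm in diameter and 42 mm long with a 3 mm bevel at its tip; 130 mm long in all, about 0.2 kg. z runs along the gauge from tip to handle, x and y are square to the handle's flats. This point is 90 mm above the tip, 40 mm above the collar's top
- gauge_tip (a point): centre of the end face of the gauge's pin, same axes as gauge_grip
- stand_hole0 (a point): centre of the mouth of the 30 mm hole in the gauge's fixed wooden block, 80 x 80 mm and 60 mm high; the hole goes right through. The gauge stands there upright, pin down, its collar resting on the block's top, its tip 42 mm below this point; z is up
- tray_in (a point): centre of the inner floor (5 mm above the table) of the fixed open blue tray, inside 190 (x) x 135 mm (y), walls 5 mm thick, rim 35 mm above this point. Two heads fit side by side along x, each lying across it (their length along y)
- paint_can_mid (a point): bystander: full paint can with a green band, 90 mm in diameter, 120 mm high, loose; the point is half-way up, z is its axis
- glue_jar_mid (a point): bystander: jar with a red cap, 60 mm in diameter, 100 mm high, loose; the point is half-way up, z is its axis
- hammer_grip (a point): bystander: hammer 200 mm long lying on the table; a point on its handle, x along it towards the head
Mind the look-alikes: they are no part of the job. Leave any green or purple look-alike of the part that bears head_b_center alone.

How it is judged:
By the outcome, as a careful person would: the job done as asked, in the order asked, and still so for the second after the job is handed in, with the robot touching nothing.
It also fails if it takes over 72 s, if anything falls off the work surface, if the arm or the gripper's body presses on something with over 40 N, if the wrist force passes 120 N, or if a joint passes its speed limit or range.

### The arm

A 6-joint arm with a two-finger parallel gripper is mounted at the origin on the work surface. World frame = base frame: x ahead of the robot, y to its left, z up, the work surface at z = 0. Lengths are in mm, angles in rad, forces in N, time in s.
With the tool pointing down it reaches from about 425 to 950 mm from the base axis. Payload 14.7 kg.
Tool frame: the origin (TCP) lies at the very end of the fingers, on their centre line; the grasp point (between the pads) lies 19 mm behind it (arm.tcp_to_grasp is the distance from the TCP to the grasp point, in mm); z points along the fingers, y is the line along which they close (so a half turn about z gives the same grasp; the last joint's range is limited). The gripper opens to 85 mm and grips with 20 to 120 N. Pads are 22 mm wide; open, the fingers measure 114 mm over their backs; the gripper's body (76 mm by 85 mm) begins 54 mm behind the grasp point. The pads swing forward as they close: fully open they stand 13 mm farther back than shut.
Start: joints at [-1.251, 0.48, 1.596, -0, 1.065, -0.047], TCP at [233.125, -606.75, 231.297] pointing down, gripper open.
Joint ranges: [-2.75, 2.75], [-0.82, 2.05], [0.23, 2.67], [-1.56, 4.7], [0.09, 2.69], [-2.92, 2.92]. Speed limits (rad/s): [1.89, 1.89, 2.39, 3.01, 3.01, 3.01].

### API

Orientations are given as a rotation vector (axis times angle).
In Python, from station import monitor, camera, get_calibration, arm, silhouettes gives the robot as it stands.
- The arm moves only by the tool step_arm, never from a script. Its argument "moves" is a list of rows, each an object of numbers: "dx", "dy", "dz": the shift along the tool's x, y, z scaled (see below); "yaw": the turn about the tool's z scaled (see below). A call has 1 to 10 rows; each row is the pose to reach, as a shift and turn from the pose commanded when the call began, along the tool's axes at that moment; what a row does not reach only later rows make up. The controller multiplies each number of a shift by 0.2 m and each number of a turn by 60 degrees. A row lasts 1/8 s, in which the tool goes at most 62.5 mm and 10.7 degrees, less where a joint would pass 70% of its speed; a pose out of reach is approached as far as the arm can. A call with a number of a shift or a turn outside -1 to 1 is refused whole. A call with a gripper value outside its range is refused whole. "jaw" is the closure, from 0 (fully open) to 1 (shut), set as the call begins (left out, the last holds). The fingers move at their own pace and stop on an object; "force" is the grip in N (left out, the last holds). Time passes only in rows, so rows that repeat a pose let the fingers close. It gives the time, the measured TCP pose, the force, the opening and the grip force at its end, in the units of the state.
- monitor.get_state(): the state, without advancing time (a new reading comes with each control period).
- camera(name): name is "scene" or "side" or "wrist"; returns the picture (400x640x3 uint8, red, green, blue); there is no depth.
- get_calibration(name): a dict with "fx", "fy", "cx", "cy" (pixels), "R" (3x3) and "t" (3): a world point X has camera coordinates R X + t. Camera axes: x right, y down, z forward; pixel columns grow to the right and rows downward; lengths in mm; the calibration is good to about 2 mm. A picture is of the moment at which its call begins: read the wrist's pose just before it. get_calibration takes no time and is no camera call; for the wrist camera it gives the pose at the moment of the call.
- arm.finish_job(): hands the job in; it is judged then, once.
Trained networks look in the newest picture that a camera, given by its name, has taken for a name from the list of things; names that differ only in an ending like _2 or _b are one class to them, and where a whole thing is asked for, a point or a joint stands for the part that bears it (a point fixed in the world has none). Each returns a list of dicts, best first, with "score" (0 to 1); they miss things now and then, are a little off and sometimes report something else, mostly with a low value. They report only what shows in the picture. A call takes as long as a camera call. They do not tell look-alikes from the thing itself.
- silhouettes(camera, query): "region" (400x640 bool, what is visible of it) and "box" ([left, top, width, height] in pixels, round what is visible of it).
The state is a dict: "time_s": time; "joint_positions": joint angles; "dq": joint speeds; "joint_efforts": joint torques, N m; "tool_pos": TCP position; "ee_rot": TCP orientation; "contact_force": force on the tool from outside, world axes, zero at the start; "wrist_torque": the same for the moment, N m; "width": finger opening in mm; "finger_force": force on a finger pad.
Only numpy, scipy, OpenCV 4.12 (cv2) and the standard library are available. Lean on these libraries where they do the work, as an engineer would, in place of code of your own. Each camera call takes 0.05 s, during which the arm holds its last target. There are 200 camera calls.

## Working session

There is one attempt and no reset: what is moved stays moved. The work goes in short steps, Python scripts to look and compute and a tool call to move; the robot and the scene stay as the last step left them, time stands still between calls to the robot, and variables do not carry over. Pictures are saved under pics/ and viewed, at most 10 in all, crops included, and the job is handed in when it is done.

Besides the shell and the picture viewer there is one more tool, called as name(argument=value, ...), one argument or row to a line, values as JSON. step_arm: Moves the arm, as the interface text tells. Shifts and turns lie within -1 to 1; 1 stands for 0.2 m of shift or 60 degrees of turn. Its arguments: {"type":"object","properties":{"moves":{"type":"array"},"jaw":{"type":"number"},"force":{"type":"number"}},"required":["moves"]}

View pics/scene.png

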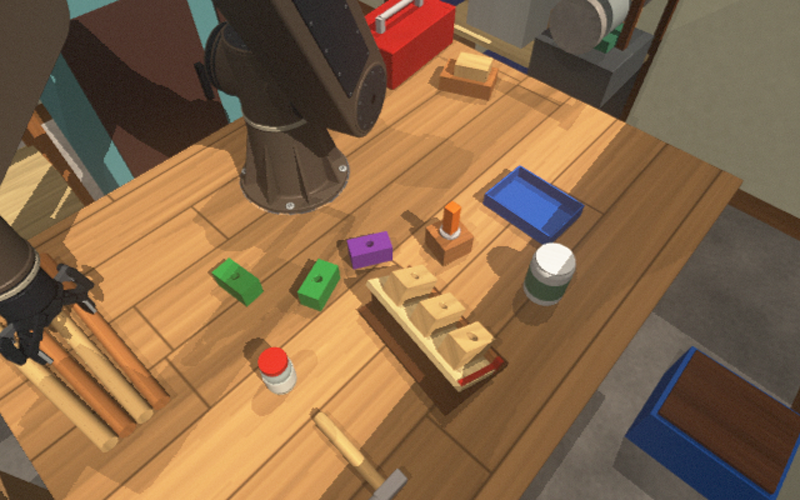

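View pics/side.png

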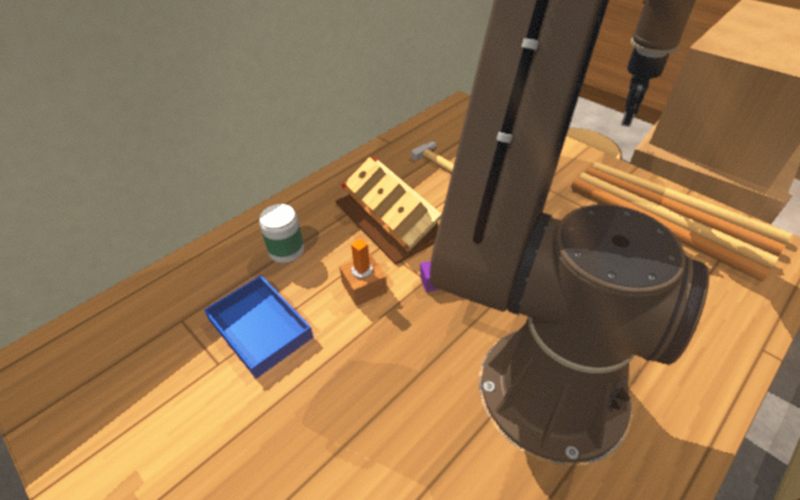

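step_arm(
  moves=[
    {"dx":0,"dy":0,"dz":0,"pitch":0.01},
  ],
)

```text
$.moves[0]: bad value
```

Run:
```python
from h import *
from scipy.spatial.transform import Rotation as Ro
s=monitor.get_state(); print(s['time_s'],s['tool_pos'],Ro.from_rotvec(s['ee_rot']).as_matrix().round(3))
c=get_calibration('wrist'); o,d=ray(c,320,200); T=Ro.from_rotvec(s['ee_rot']).as_matrix()
print('wrist cam in tool',T.T@(o-s['tool_pos']),T.T@np.array(c['R']).T,c['fx'])
cs=get_calibration('scene');cd=get_calibration('side')
def cen(b): return (b[0]+b[2]/2,b[1]+b[3]/2)
for n,a,b in [('gauge',[354.3,162.6,16.6,32.2],[278.2,189.4,19.3,33.4]),('tray',[385.2,133.5,80.7,60.5],[163.9,219.8,82.4,82.1]),('can',[419.6,197.3,42.6,46.5],[207.1,160.8,38,50.1])]:
    print(n,tri([cs,cd],[cen(a),cen(b)]).round(1))
# holes by eye
for n,a,b in [('h0',(475,337),(364,174)),('h1',(446,306),(381,191)),('h2',(416,276),(401,210)),('gtop',(453,204),(361,242))]:
    X=tri([cs,cd],[np.array(a)/1.25,np.array(b)/1.25]); print(n,X.round(1),[ (proj(k,X)*1.25).round(1) for k in(cs,cd)])
print('jar',onz(cs,274/1.25,355/1.25,100),'hammer',onz(cs,392/1.25,485/1.25,15),onz(cs,315/1.25,412/1.25,15))
print('purple',onz(cs,370/1.25,245/1.25,50))
```

```text
0.9 [ 233.13720858 -606.75003594  231.32213877] [[ 0.933  0.359  0.   ]
 [ 0.359 -0.933 -0.   ]
 [ 0.     0.    -1.   ]]
wrist cam in tool [  80.60242322    1.08911039 -142.26777695] [[ 5.72565184e-05 -9.49138949e-01 -3.14857510e-01]
 [ 9.99999423e-01 -2.83323110e-04  1.03592728e-03]
 [-1.07244534e-03 -3.14857388e-01  9.49138386e-01]] 350.3249632949147
gauge [464.7  82.4  95.1]
tray [536.2 325.7  11.7]
can [695.1 136.   57.5]
h0 [ 672.2 -117.   107.3] [array([471.4, 337.3]), array([361.4, 173.6])]
h1 [ 589.6 -100.5  106.1] [array([443.1, 306.2]), array([378.7, 190.8])]
h2 [500.9 -85.3 105.7] [array([414.4, 276. ]), array([399.6, 209.9])]
gtop [455.5  83.4 151.9] [array([451.1, 204.2]), array([359.1, 241.8])]
jar [ 423.65660435 -388.15652163  100.        ] hammer [ 723.26124654 -391.27597797   15.        ] [ 528.47186188 -395.95910988   15.        ]
purple [346.60596786 -61.59263982  50.        ]
```

step_arm(
  moves=[
    {"dx":0.86,"dy":-0.59},
    {"dx":0.86,"dy":-0.59},
    {"dx":0.86,"dy":-0.59},
    {"dx":0.86,"dy":-0.59},
  ],
)

```text
$.moves[0]: bad value
```

step_arm(
  moves=[
    {"dx":0.86,"dy":-0.59},
    {"dx":0.86,"dy":-0.59},
    {"dx":0.86,"dy":-0.59},
    {"dx":0.86,"dy":-0.59},
  ],
)

```text
$.moves[0]: bad value
```

step_arm(
  moves=[
    {"dx":0.86,"dy":-0.59,"yaw":-0.97},
    {"dx":0.86,"dy":-0.59,"yaw":-0.97},
    {"dx":0.86,"dy":-0.59,"yaw":-0.97},
    {"dx":0.86,"dy":-0.59,"yaw":-0.97},
    {"dx":0.86,"dy":-0.59,"yaw":-0.97},
    {"dx":0.86,"dy":-0.59,"yaw":-0.97},
    {"dx":0.86,"dy":-0.59,"yaw":-0.97},
  ],
)

```text
$.moves[0]: bad value
```

Run:
```python
from h import *
s=monitor.get_state(); c=get_calibration('wrist'); a=camera('wrist'); np.savez('w1.npz',a=a,**{k:np.array(c[k]) for k in c})
print(s['time_s'],s['tool_pos'],s['ee_rot'],s['joint_positions'].round(2)); save('w1.png',a,1.25)
for q in('head_a_hole','head_a_center','slot_0'): print(q,[(round(t['score'],2),t['box']) for t in silhouettes('wrist',q)][:5])
```

```text
0.9 [ 233.13720858 -606.75003594  231.32213877] [3.08885831e+00 5.72973138e-01 1.27509866e-05] [-1.25  0.48  1.6   0.    1.07 -0.05]
head_a_hole []
head_a_center []
slot_0 []
```

View pics/w1.png

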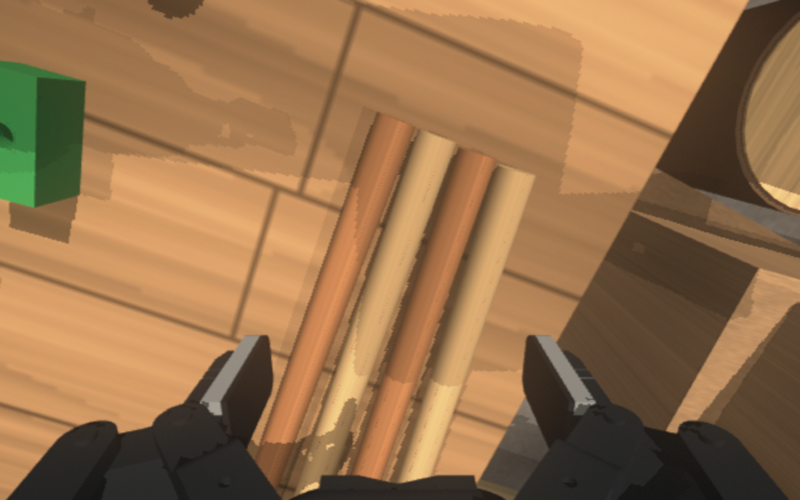

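step_arm(
  moves=[
    {"dx":0.86,"dy":-0.59,"dz":0,"yaw":0},
    {"dx":0.86,"dy":-0.59,"dz":0,"yaw":0},
    {"dx":0.86,"dy":-0.59,"dz":0,"yaw":0},
    {"dx":0.86,"dy":-0.59,"dz":0,"yaw":0},
  ],
)

```text
time_s: 1.6
tool_pos: [352.7, -432.2, 231.5]
ee_rot: [-3.088, -0.576, -0.0]
contact_force: [-0.0, 0.1, 0.2]
width: 85.4
finger_force: 0.0
```

step_arm(
  moves=[
    {"dx":0.86,"dy":-0.59,"dz":0,"yaw":0},
    {"dx":0.86,"dy":-0.59,"dz":0,"yaw":0},
    {"dx":0.86,"dy":-0.59,"dz":0,"yaw":0},
    {"dx":0.86,"dy":-0.59,"dz":0,"yaw":0},
  ],
)

```text
time_s: 2.1
tool_pos: [471.2, -261.0, 231.4]
ee_rot: [3.088, 0.577, 0.001]
contact_force: [-0.7, -0.7, 0.1]
width: 85.5
finger_force: 0.0
```

step_arm(
  moves=[
    {"dx":0.86,"dy":-0.59,"dz":0,"yaw":-0.97},
    {"dx":0.86,"dy":-0.59,"dz":0,"yaw":-0.97},
    {"dx":0.86,"dy":-0.59,"dz":0,"yaw":-0.97},
    {"dx":0.86,"dy":-0.59,"dz":0,"yaw":-0.97},
    {"dx":0.86,"dy":-0.59,"dz":0,"yaw":-0.97},
    {"dx":0.86,"dy":-0.59,"dz":0,"yaw":-0.97},
    {"dx":0.86,"dy":-0.59,"dz":0,"yaw":-0.97},
  ],
)

```text
time_s: 2.98
tool_pos: [588.1, -91.7, 231.2]
ee_rot: [2.421, 2.002, -0.0]
contact_force: [-0.0, -0.5, -0.3]
width: 85.3
finger_force: 0.0
```

Run:
```python
from h import *
s=monitor.get_state(); c=get_calibration('wrist'); a=camera('wrist'); np.savez('w1.npz',a=a,**{k:np.array(c[k]) for k in c})
print(s['time_s'],s['tool_pos'],s['ee_rot'],s['joint_positions'].round(2)); save('w2.png',a,1.25)
for q in('head_a_hole','head_a_center','slot_0'): print(q,[(round(t['score'],2),t['box']) for t in silhouettes('wrist',q)][:5])
```

```text
2.975 [588.08655939 -91.66767208 231.2378652 ] [ 2.42090414e+00  2.00189380e+00 -4.63699784e-05] [-0.21  0.4   1.73 -0.    1.01 -0.02]
head_a_hole [(0.93, [382.3, 141.4, 81.0, 120.5])]
head_a_center [(0.66, [383.0, 143.4, 82.0, 117.2])]
slot_0 [(0.78, [162.2, 141.9, 318.5, 144.8])]
```

View pics/w2.png

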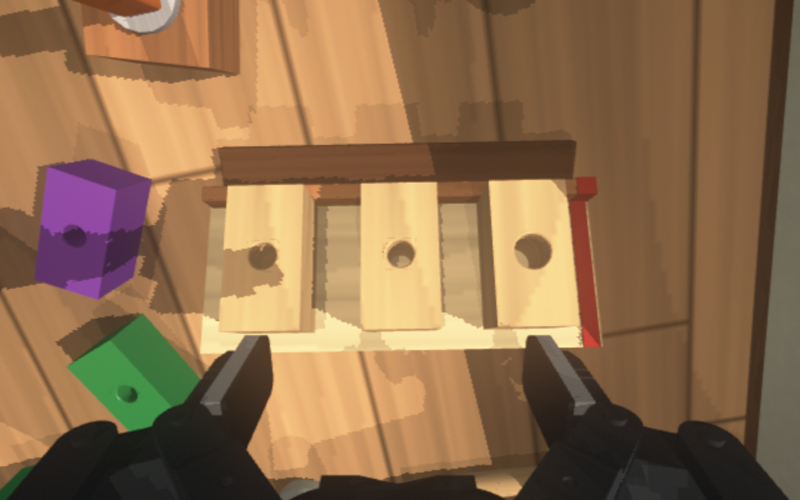

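step_arm(
  moves=[
    {"dx":0.72,"dy":-0.79,"dz":0,"yaw":0},
    {"dx":0.72,"dy":-0.79,"dz":0,"yaw":0},
    {"dx":0.72,"dy":-0.79,"dz":0,"yaw":0},
    {"dx":0.72,"dy":-0.79,"dz":0,"yaw":0},
    {"dx":0.72,"dy":-0.79,"dz":0,"yaw":0},
  ],
)

```text
time_s: 3.8
tool_pos: [458.7, 80.9, 231.6]
ee_rot: [2.419, 2.004, 0.0]
contact_force: [0.4, -0.4, 0.1]
width: 85.3
finger_force: 0.0
```

Run:
```python
from h import *
s=monitor.get_state(); c=get_calibration('wrist'); a=camera('wrist'); np.savez('w2.npz',a=a,**{k:np.array(c[k]) for k in c})
print(s['time_s'],s['tool_pos'],s['ee_rot'],s['joint_positions'].round(2)); save('w3.png',a,1.25)
for q in('gauge_grip','stand_hole0','head_a_center'): print(q,[(round(t['score'],2),t['box']) for t in silhouettes('wrist',q)][:5])
w=dict(np.load('w1.npz')); g=cv2.cvtColor(w['a'],cv2.COLOR_RGB2GRAY)
uv=[]
for u,v in [(533,251),(401,254),(263,256)]:
    u0,v0=int(u/1.25),int(v/1.25); p=g[v0-20:v0+21,u0-20:u0+21]; m=cv2.inRange(p,0,110)
    n,l,st,ce=cv2.connectedComponentsWithStats(m); k=l[20,20] or 1+np.argmax(st[1:,4]); print(st[k],ce[k]+[u0-20,v0-20]); uv.append((st[k][0]+st[k][2]/2-.5+u0-20,st[k][1]+st[k][3]/2-.5+v0-20))
for z in(100,106,112):
    P=np.array([onz(w,*q,z) for q in uv]); print(z,P[:,:2].round(1).tolist(),np.linalg.norm(np.diff(P,axis=0),axis=1),np.degrees(np.arctan2(*(P[0]-P[2])[[1,0]])))
```

```text
3.8 [458.66686145  80.87021683 231.61051891] [2.41904309e+00 2.00435723e+00 4.02853278e-04] [0.11 0.22 2.   0.   0.92 0.3 ]
gauge_grip [(0.6, [290.5, 145.9, 52.3, 75.6])]
stand_hole0 [(0.62, [270.9, 120.7, 93.7, 95.8])]
head_a_center [(0.89, [521.2, 291.3, 95.2, 87.2])]
[  7   9  27  26 452] [427.40265487 200.39380531]
[ 11  12  20  13 164] [320.47560976 200.55487805]
[  9  13  22  18 306] [209.63398693 205.52941176]
100 [[673.9, -119.6], [588.8, -102.9], [498.0, -89.5]] [86.81994254 91.7655199 ] -9.702970207649312
106 [[672.4, -117.3], [589.1, -100.9], [500.3, -87.8]] [84.9155643 89.7526614] -9.702970207649313
112 [[670.9, -114.9], [589.4, -98.9], [502.6, -86.2]] [83.01118606 87.7398029 ] -9.702970207649312
```

View pics/w3.png

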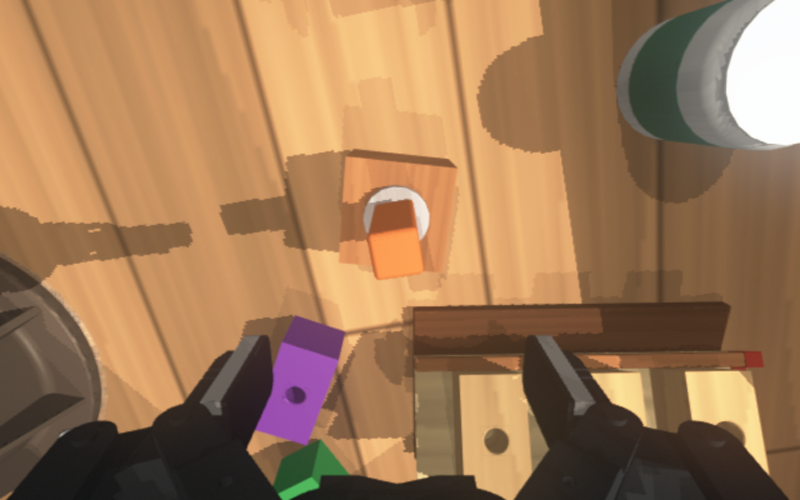

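Run:
```python
from h import *
w=dict(np.load('w1.npz'));w2=dict(np.load('w2.npz'))
hsv=cv2.cvtColor(w2['a'],cv2.COLOR_RGB2HSV); m=cv2.inRange(hsv,(5,200,215),(20,255,255)); m[:, :270]=0;m[:,370:]=0;m[:150]=0;m[250:]=0
k=max(cv2.findContours(m,0,2)[0],key=cv2.contourArea); print(cv2.boundingRect(k))
P=np.array([onz(w2,*q[0],148)[:2] for q in k],np.float32); r=cv2.minAreaRect(P); print('gauge top',r)
g=cv2.cvtColor(w2['a'],cv2.COLOR_RGB2GRAY)
def hole(a,u0,v0,th=110):
    g=cv2.cvtColor(a,cv2.COLOR_RGB2GRAY); p=g[v0-20:v0+21,u0-20:u0+21]; print(p[20,::4]); n,l,st,ce=cv2.connectedComponentsWithStats(cv2.inRange(p,0,th)); kk=l[20,20]; print(st[kk]); return ce[kk]+[u0-20,v0-20]
a=hole(w['a'],210,205);b=hole(w2['a'],398,352,90)
X=tri([w,w2],[a,b]); print(a,b,X,proj(w,X),proj(w2,X))
# stand top corners -> centre of stand via steel collar ellipse
for q in [(345,157),(457,166)]: print(onz(w2,q[0]/1.25,q[1]/1.25,60))
# rack heads' ends in w1: edges of row, heads' long direction
for q in [(201,352),(602,347),(222,183),(496,327),(361,329),(359,182),(437,182),(441,328)]: print(q,onz(w,q[0]/1.25,q[1]/1.25,106)[:2].round(1))
```

```text
Traceback (most recent call last):
ValueError: max() iterable argument is empty
```

Run:
```python
from h import *
w=dict(np.load('w1.npz'));w2=dict(np.load('w2.npz'))
print(w2['a'][205,316],w2['a'][172,316])
C=[(371,236),(418,229),(422,272),(378,279)]
P=np.array([onz(w2,u/1.25,v/1.25,148)[:2] for u,v in C]); print('gauge top',P.round(1),P.mean(0),np.linalg.norm(np.roll(P,-1,0)-P,axis=1),np.degrees(np.arctan2(*(P[2]-P[3])[::-1])),np.degrees(np.arctan2(*(P[0]-P[3])[::-1])))
print('collar',onz(w2,397/1.25,218/1.25,68))
def hole(a,u0,v0,th=110):
    g=cv2.cvtColor(a,cv2.COLOR_RGB2GRAY); p=g[v0-20:v0+21,u0-20:u0+21]; n,l,st,ce=cv2.connectedComponentsWithStats(cv2.inRange(p,0,th)); kk=l[20,20]; print(st[kk]); return ce[kk]+[u0-20,v0-20]
a=hole(w['a'],210,205);b=hole(w2['a'],397,352,90)
X=tri([w,w2],[a,b]); print(a,b,X,proj(w,X),proj(w2,X))
for q in [(201,352),(602,347),(222,183),(496,327),(361,329),(359,182),(437,182),(441,328)]: print(q,onz(w,q[0]/1.25,q[1]/1.25,106)[:2].round(1))
```

```text
[253 160  85] [147  82  48]
gauge top [[447.9  96.7]
 [473.3  95.9]
 [471.3  71.3]
 [446.6  71.7]] [459.7820377   83.89616367] [25.48848252 24.72470498 24.70125124 25.08671201] -1.015212316621353 87.12294183533108
collar [459.71026327  84.37125824  68.        ]
[  9  12  22  18 306]
[ 12  12  17  18 212]
[209.63398693 205.52941176] [397.57075472 353.26886792] [502.52452036 -86.31878242 110.6803139 ] [209.95477652 205.15557622] [397.33859377 353.62323564]
(201, 352) [ 438.7 -147.5]
(602, 347) [ 713.4 -195.9]
(222, 183) [489.9 -37.2]
(496, 327) [ 642.9 -166.7]
(361, 329) [ 552.1 -150.9]
(359, 182) [572.3 -52.3]
(437, 182) [619.2 -61.2]
(441, 328) [ 605.9 -160.4]
```

step_arm(
  moves=[
    {"dx":0.016,"dy":0.003,"dz":0.2,"yaw":-0.147},
    {"dx":0.016,"dy":0.003,"dz":0.4,"yaw":-0.147},
    {"dx":0.016,"dy":0.003,"dz":0.673,"yaw":-0.147},
    {"dx":0.016,"dy":0.003,"dz":0.673,"yaw":-0.147},
    {"dx":0.016,"dy":0.003,"dz":0.673,"yaw":-0.147},
  ],
)

```text
time_s: 4.62
tool_pos: [461.7, 82.5, 97.8]
ee_rot: [2.26, 2.182, 0.001]
contact_force: [0.5, -0.4, -0.2]
width: 85.7
finger_force: 0.0
```

step_arm(
  moves=[
    {"dx":0,"dy":0,"dz":0,"yaw":0},
    {"dx":0,"dy":0,"dz":0,"yaw":0},
    {"dx":0,"dy":0,"dz":0,"yaw":0},
    {"dx":0,"dy":0,"dz":0,"yaw":0},
    {"dx":0,"dy":0,"dz":0,"yaw":0},
    {"dx":0,"dy":0,"dz":0,"yaw":0},
  ],
  jaw=1,
  force=25,
)

```text
time_s: 5.38
tool_pos: [460.9, 82.8, 97.1]
ee_rot: [2.259, 2.183, 0.0]
contact_force: [-2.9, -0.2, 9.6]
width: 27.8
finger_force: 34.7
```

Run:
```python
from h import *
s=monitor.get_state(); print({k:np.round(s[k],2) for k in ('time_s','tool_pos','contact_force','width','finger_force','joint_positions')})
```

```text
{'time_s': np.float64(5.38), 'tool_pos': array([460.85,  82.85,  97.08]), 'contact_force': array([-2.88, -0.17,  9.62]), 'width': np.float64(27.8), 'finger_force': np.float64(34.71), 'joint_positions': array([0.11, 0.43, 2.13, 0.  , 0.58, 0.15])}
```

step_arm(
  moves=[
    {"dx":0,"dy":0,"dz":-0.085,"yaw":0},
    {"dx":0,"dy":0,"dz":-0.165,"yaw":0},
    {"dx":0.05,"dy":0,"dz":-0.163,"yaw":0},
    {"dx":0.1,"dy":0,"dz":-0.158,"yaw":0},
    {"dx":0.137,"dy":0,"dz":-0.147,"yaw":0},
    {"dx":0.173,"dy":0,"dz":-0.135,"yaw":0},
    {"dx":0.205,"dy":0,"dz":-0.118,"yaw":0},
    {"dx":0.237,"dy":0,"dz":-0.1,"yaw":0},
    {"dx":0.237,"dy":0,"dz":-0.1,"yaw":0},
  ],
)

```text
time_s: 6.5
tool_pos: [462.2, 130.6, 116.3]
ee_rot: [-2.259, -2.183, 0.0]
contact_force: [-0.3, -1.2, -1.4]
width: 27.3
finger_force: 32.9
```

Run:
```python
from h import *
s=monitor.get_state(); print({k:np.round(s[k],2) for k in ('time_s','tool_pos','contact_force','width','finger_force')})
a=camera('scene');b=camera('side');w=camera('wrist')
c=get_calibration('scene');u,v=proj(c,[460,90,90]).astype(int)
d=get_calibration('side');p,q=proj(d,[460,90,90]).astype(int); print(u,v,p,q)
f=lambda i,x,y:cv2.resize(i[y-40:y+40,x-40:x+40],None,fx=4.5,fy=4.5,interpolation=cv2.INTER_CUBIC)
save('t1.png',np.hstack([f(a,u,v),f(b,p,q)]))
```

```text
{'time_s': np.float64(6.5), 'tool_pos': array([462.24, 130.64, 116.28]), 'contact_force': array([-0.26, -1.18, -1.44]), 'width': np.float64(27.33), 'finger_force': np.float64(32.92)}
361 177 286 209
```

View pics/t1.png

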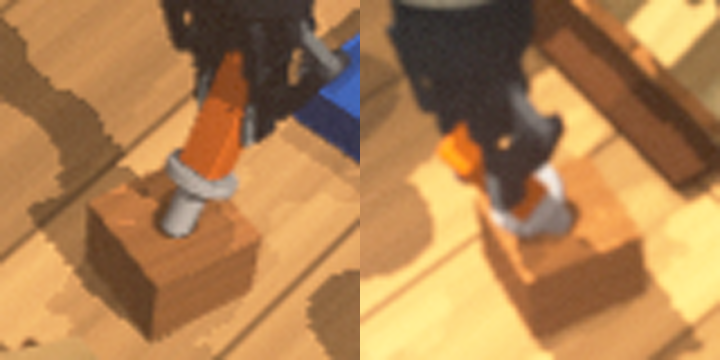

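step_arm(
  moves=[
    {"dx":0,"dy":0,"dz":-0.25,"yaw":0},
    {"dx":0,"dy":0,"dz":-0.5,"yaw":0},
    {"dx":-0.2,"dy":0.27,"dz":-0.5,"yaw":0},
    {"dx":-0.4,"dy":0.55,"dz":-0.5,"yaw":0},
    {"dx":-0.4,"dy":0.55,"dz":-0.5,"yaw":0},
  ],
  force=50,
)

```text
time_s: 7.28
tool_pos: [572.6, 44.0, 216.8]
ee_rot: [2.261, 2.179, 0.003]
contact_force: [-0.2, 0.5, -2.4]
width: 27.7
finger_force: 53.4
```

step_arm(
  moves=[
    {"dx":-0.2,"dy":0.3,"dz":0,"yaw":0.07},
    {"dx":-0.45,"dy":0.585,"dz":0,"yaw":0.133},
    {"dx":-0.45,"dy":0.585,"dz":0,"yaw":0.133},
    {"dx":-0.45,"dy":0.585,"dz":0,"yaw":0.133},
    {"dx":-0.45,"dy":0.585,"dz":0,"yaw":0.133},
  ],
)

```text
time_s: 7.9
tool_pos: [682.6, -46.9, 216.4]
ee_rot: [-2.405, -2.02, 0.001]
contact_force: [-0.6, 0.3, -2.1]
width: 27.5
finger_force: 53.4
```

Run:
```python
from h import *
s=monitor.get_state(); print({k:np.round(s[k],3) for k in ('time_s','tool_pos','ee_rot','contact_force','width','finger_force')})
c=get_calibration('wrist');w=camera('wrist');a=camera('scene');b=camera('side')
np.savez('g1.npz',w=w,a=a,b=b,tp=s['tool_pos'],er=s['ee_rot'],**{k:np.array(c[k]) for k in c})
cs=get_calibration('scene');cd=get_calibration('side');G=s['tool_pos']-[0,0,19+30]
u,v=proj(cs,G).astype(int);p,q=proj(cd,G).astype(int);print(u,v,p,q)
f=lambda i,x,y:cv2.resize(i[y-32:y+32,x-32:x+32],(400,400),interpolation=cv2.INTER_CUBIC)
W=cv2.resize(w,(480,300)); W=cv2.copyMakeBorder(w[150:350,160:560],0,0,0,0); W=cv2.resize(W,(800,400))
save('g1.png',np.vstack([np.hstack([f(a,u,v),f(b,p,q)])[50:250],W]))
```

```text
{'time_s': np.float64(7.9), 'tool_pos': array([682.582, -46.865, 216.403]), 'ee_rot': array([-2.405e+00, -2.020e+00,  1.000e-03]), 'contact_force': array([-0.643,  0.327, -2.117]), 'width': np.float64(27.465), 'finger_force': np.float64(53.406)}
402 240 268 131Traceback (most recent call last):
  File "<stdin>", line 8, in <module>
cv2.error: OpenCV(4.12.0) :-1: error: (-5:Bad argument) in function 'copyMakeBorder'
> Overload resolution failed:
>  - copyMakeBorder() missing required argument 'borderType' (pos 6)
>  - copyMakeBorder() missing required argument 'borderType' (pos 6)
```

Run:
```python
import numpy as np,cv2
d=np.load('g1.npz'); f=lambda i,x,y:cv2.resize(i[y-20:y+28,x-32:x+32],(400,300),interpolation=cv2.INTER_CUBIC)
W=cv2.resize(d['w'][170:320,120:520],(800,300),interpolation=cv2.INTER_CUBIC)
cv2.imwrite('pics/g1.png',np.vstack([np.hstack([f(d['a'],402,240),f(d['b'],268,131)]),W])[:,:,::-1])
```

```text
(no output)
```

View pics/g1.png

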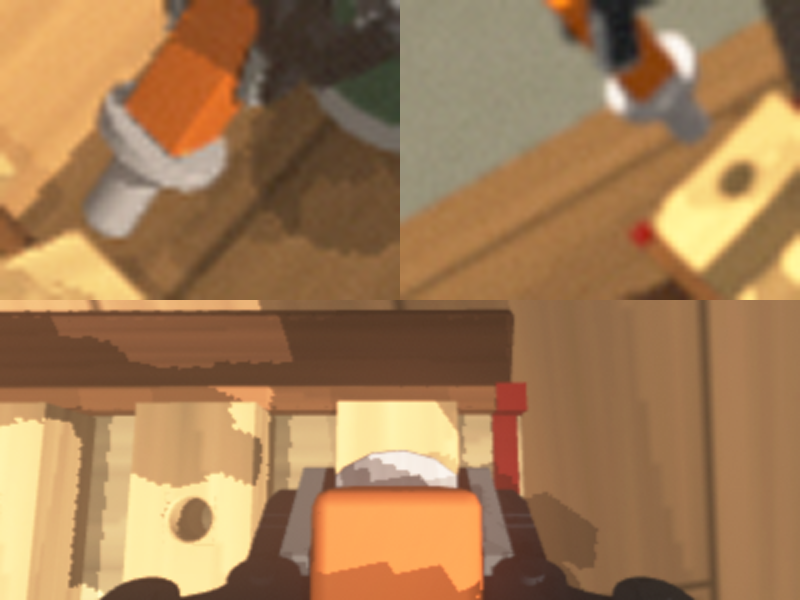

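```bash
cat > fit.py <<'E'
from h import *
from scipy.optimize import least_squares
from scipy.spatial.transform import Rotation as Ro
d=dict(np.load('g1.npz')); T=Ro.from_rotvec(d['er']).as_matrix(); tp=d['tp']
cs=get_calibration('scene');cd=get_calibration('side')
def pts(x):
    th,t,p=x; a=np.array([np.sin(th),0,-np.cos(th)]);m=np.array([np.cos(th),0,np.sin(th)]); P=np.array([0,0,-19.])+p*m
    W=lambda q: tp+T@q
    return dict(tip=W(P+(t-130)*a),col=W(P+(t-84)*a),top=W(P+t*a+14*m),rim=W(P+(t-80)*a+24*m),tl=W(P+t*a+14*m+[0,-14,0]),tr=W(P+t*a+14*m+[0,14,0]))
def res(x):
    q=pts(x); r=[]
    r+=list(proj(cs,q['tip'])-[387.7,255.3])+list(proj(cd,q['tip'])-[282.7,131.8])+list(proj(cs,q['col'])-[396.1,242.4])+list(proj(cd,q['col'])-[276,123])
    r+=[proj(d,q['top'])[1]-265,proj(d,q['rim'])[1]-245,(proj(d,q['tr'])[0]-proj(d,q['tl'])[0]-85.5)]
    return np.array(r)
if __name__=='__main__':
    s=least_squares(res,[.5,32,0],loss='soft_l1'); x=s.x; print(np.degrees(x[0]),x[1:],res(x).round(1)); q=pts(x); print('tip',q['tip'],'axis',(q['col']-q['tip'])/46); print('tool x',T[:,0],'y',T[:,1])
E
python3 fit.py
```

```text
27.820883741006995 [29.92917742 -2.79170163] [-2.2  0.5  0.1 -0.4 -1.2 -0.7 -0.3  0.   0.1 -0.4  0.2]
tip [674.02805831 -95.27026164 148.18983941] axis [0.08140911 0.45932448 0.88453015]
tool x [1.72633163e-01 9.84986155e-01 2.56483816e-04] y [ 0.98498573 -0.17263283 -0.00100882]
```

step_arm(
  moves=[
    {"dx":-0.05,"dy":0,"dz":0.087,"yaw":0},
    {"dx":-0.09,"dy":0,"dz":0.156,"yaw":0},
    {"dx":-0.1,"dy":0,"dz":0.173,"yaw":0},
    {"dx":-0.11,"dy":0,"dz":0.19,"yaw":0},
    {"dx":-0.11,"dy":0,"dz":0.19,"yaw":0},
  ],
)

```text
time_s: 8.68
tool_pos: [679.7, -69.3, 178.6]
ee_rot: [-2.406, -2.02, 0.0]
contact_force: [0.6, 0.6, -1.7]
width: 27.5
finger_force: 53.5
```

step_arm(
  moves=[
    {"dx":-0.005,"dy":0,"dz":0.0087,"yaw":0},
    {"dx":-0.01,"dy":0,"dz":0.017,"yaw":0},
    {"dx":-0.015,"dy":0,"dz":0.026,"yaw":0},
    {"dx":-0.015,"dy":0,"dz":0.026,"yaw":0},
  ],
)

```text
time_s: 9.18
tool_pos: [679.3, -71.7, 173.6]
ee_rot: [-2.405, -2.021, -0.001]
contact_force: [1.9, 3.0, -2.2]
width: 27.4
finger_force: 53.4
```

step_arm(
  moves=[
    {"dx":-0.005,"dy":0,"dz":0.0087,"yaw":0},
    {"dx":-0.01,"dy":0,"dz":0.017,"yaw":0},
    {"dx":-0.015,"dy":0,"dz":0.026,"yaw":0},
    {"dx":-0.015,"dy":0,"dz":0.026,"yaw":0},
  ],
)

```text
time_s: 9.68
tool_pos: [678.6, -74.6, 168.1]
ee_rot: [-2.405, -2.02, -0.001]
contact_force: [0.2, 5.0, -1.3]
width: 27.4
finger_force: 53.6
```

step_arm(
  moves=[
    {"dx":-0.005,"dy":0,"dz":0.017,"yaw":0},
    {"dx":-0.014,"dy":0,"dz":0.034,"yaw":0},
    {"dx":-0.023,"dy":0,"dz":0.05,"yaw":0},
    {"dx":-0.032,"dy":0,"dz":0.065,"yaw":0},
    {"dx":-0.032,"dy":0,"dz":0.065,"yaw":0},
  ],
)

```text
time_s: 10.3
tool_pos: [677.4, -81.4, 154.9]
ee_rot: [-2.405, -2.02, 0.0]
contact_force: [0.8, 3.6, -2.4]
width: 27.4
finger_force: 53.5
```

step_arm(
  moves=[
    {"dx":-0.007,"dy":0,"dz":0.013,"yaw":0},
    {"dx":-0.015,"dy":0,"dz":0.026,"yaw":0},
    {"dx":-0.02,"dy":0,"dz":0.035,"yaw":0},
    {"dx":-0.02,"dy":0,"dz":0.035,"yaw":0},
  ],
)

```text
time_s: 10.8
tool_pos: [676.7, -85.2, 148.0]
ee_rot: [-2.405, -2.02, -0.0]
contact_force: [1.3, 5.3, -1.2]
width: 27.3
finger_force: 53.5
```

step_arm(
  moves=[
    {"dx":-0.005,"dy":0,"dz":0.009,"yaw":0},
    {"dx":-0.01,"dy":0,"dz":0.017,"yaw":0},
    {"dx":-0.01,"dy":0,"dz":0.017,"yaw":0},
  ],
)

```text
time_s: 11.18
tool_pos: [676.4, -87.1, 144.7]
ee_rot: [-2.405, -2.02, -0.0]
contact_force: [1.1, 5.4, -1.7]
width: 27.6
finger_force: 53.5
```

step_arm(
  moves=[
    {"dx":-0.005,"dy":0,"dz":0.009,"yaw":0},
    {"dx":-0.005,"dy":0,"dz":0.009,"yaw":0},
  ],
)

```text
time_s: 11.42
tool_pos: [676.3, -88.1, 142.9]
ee_rot: [-2.405, -2.02, -0.0]
contact_force: [1.5, 6.0, -1.3]
width: 27.6
finger_force: 53.6
```

step_arm(
  moves=[
    {"dx":-0.005,"dy":0,"dz":0.009,"yaw":0},
    {"dx":-0.005,"dy":0,"dz":0.009,"yaw":0},
  ],
)

```text
time_s: 11.68
tool_pos: [676.4, -88.4, 141.5]
ee_rot: [-2.405, -2.02, -0.002]
contact_force: [0.1, 10.8, 3.3]
width: 27.5
finger_force: 54.3
```

step_arm(
  moves=[
    {"dx":-0.005,"dy":0,"dz":0.009,"yaw":0},
    {"dx":-0.005,"dy":0,"dz":0.009,"yaw":0},
  ],
)

```text
time_s: 11.92
tool_pos: [676.5, -88.2, 141.0]
ee_rot: [-2.405, -2.02, -0.004]
contact_force: [-2.0, 23.3, 17.9]
width: 27.5
finger_force: 56.0
```

Run:
```python
from h import *
s=monitor.get_state(); print({k:np.round(s[k],2) for k in ('time_s','tool_pos','contact_force','wrist_torque')})
a=camera('scene');b=camera('side')
cs=get_calibration('scene');cd=get_calibration('side');X=[674,-105,130]
u,v=proj(cs,X).astype(int);p,q=proj(cd,X).astype(int)
f=lambda i,x,y:cv2.resize(i[y-28:y+28,x-28:x+28],(400,400),interpolation=cv2.INTER_CUBIC)
save('g2.png',np.hstack([f(a,u,v),f(b,p,q)]))
```

```text
{'time_s': np.float64(11.92), 'tool_pos': array([676.55, -88.16, 140.99]), 'contact_force': array([-1.95, 23.32, 17.91]), 'wrist_torque': array([ 3.5 ,  0.53, -0.25])}
```

View pics/g2.png

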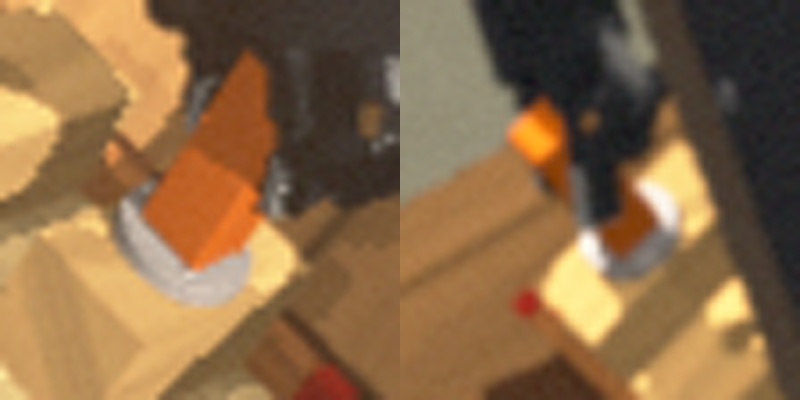

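step_arm(
  moves=[
    {"dx":0.03,"dy":0,"dz":-0.043,"yaw":0},
    {"dx":0.08,"dy":0,"dz":-0.13,"yaw":0},
    {"dx":0.15,"dy":0,"dz":-0.26,"yaw":0},
    {"dx":0.15,"dy":0,"dz":-0.26,"yaw":0},
    {"dx":0.15,"dy":0,"dz":-0.26,"yaw":0},
  ],
)

```text
time_s: 12.65
tool_pos: [680.9, -60.9, 191.3]
ee_rot: [2.405, 2.021, -0.001]
contact_force: [-0.5, 0.1, -1.1]
width: 27.3
finger_force: 53.6
```

step_arm(
  moves=[
    {"dx":0,"dy":-0.2,"dz":0,"yaw":0},
    {"dx":0,"dy":-0.416,"dz":0,"yaw":0},
    {"dx":0,"dy":-0.416,"dz":0,"yaw":0},
    {"dx":0,"dy":-0.416,"dz":0,"yaw":0},
  ],
)

```text
time_s: 13.15
tool_pos: [599.5, -46.8, 191.3]
ee_rot: [2.406, 2.02, 0.0]
contact_force: [0.4, -0.8, -1.6]
width: 27.3
finger_force: 53.4
```

Run:
```python
from h import *
s=monitor.get_state(); print({k:np.round(s[k],2) for k in ('time_s','tool_pos','ee_rot','contact_force','width')})
c=get_calibration('wrist');w=camera('wrist');a=camera('scene');b=camera('side')
np.savez('g1.npz',w=w,a=a,b=b,tp=s['tool_pos'],er=s['ee_rot'],**{k:np.array(c[k]) for k in c})
n=np.array([.0863,.4925,.866]);h0=np.array([671.2,-115.3,111]);h1=np.array([589.3,-100.7,111])
seat=np.array([676.5,-88.2,141.0])+h1-h0; e=s['tool_pos']-seat; print('along n',e@n,'perp',e-(e@n)*n)
cs=get_calibration('scene');cd=get_calibration('side')
X=s['tool_pos']-[0,20,35]
u,v=proj(cs,X).astype(int);p,q=proj(cd,X).astype(int);print(u,v,p,q)
f=lambda i,x,y:cv2.resize(i[y-24:y+24,x-32:x+32],(400,300),interpolation=cv2.INTER_CUBIC)
W=cv2.resize(w[170:320,120:520],(800,300),interpolation=cv2.INTER_CUBIC)
save('g3.png',np.vstack([np.hstack([f(a,u,v),f(b,p,q)]),W]))
```

```text
{'time_s': np.float64(13.15), 'tool_pos': array([599.52, -46.8 , 191.3 ]), 'ee_rot': array([2.41, 2.02, 0.  ]), 'contact_force': array([ 0.43, -0.83, -1.65]), 'width': np.float64(27.32)}
along n 57.1803437579693 perp [-0.0101804  -1.36623172  0.78064473]
368 227 291 143
```

View pics/g3.png

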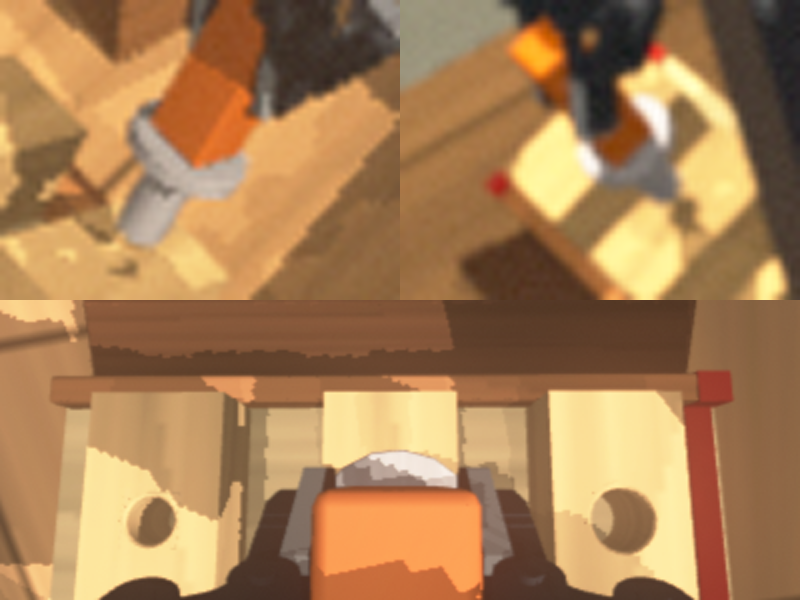

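step_arm(
  moves=[
    {"dx":0.005,"dy":-0.015,"dz":0,"yaw":0},
    {"dx":-0.01,"dy":-0.015,"dz":0.026,"yaw":0},
    {"dx":-0.025,"dy":-0.015,"dz":0.052,"yaw":0},
    {"dx":-0.025,"dy":-0.015,"dz":0.052,"yaw":0},
  ],
)

```text
time_s: 13.8
tool_pos: [595.0, -51.0, 180.4]
ee_rot: [-2.405, -2.02, 0.001]
contact_force: [0.5, 0.8, -2.0]
width: 27.3
finger_force: 53.4
```

step_arm(
  moves=[
    {"dx":-0.005,"dy":0,"dz":0.009,"yaw":0},
    {"dx":-0.01,"dy":0,"dz":0.017,"yaw":0},
    {"dx":-0.01,"dy":0,"dz":0.017,"yaw":0},
  ],
)

```text
time_s: 14.18
tool_pos: [595.0, -52.8, 177.6]
ee_rot: [-2.406, -2.02, 0.0]
contact_force: [0.4, -0.3, -1.7]
width: 27.7
finger_force: 53.4
```

step_arm(
  moves=[
    {"dx":-0.004,"dy":0,"dz":0.007,"yaw":0},
    {"dx":-0.004,"dy":0,"dz":0.007,"yaw":0},
  ],
)

```text
time_s: 14.42
tool_pos: [594.9, -53.5, 176.3]
ee_rot: [2.406, 2.02, 0.0]
contact_force: [0.7, 0.8, -1.2]
width: 27.0
finger_force: 53.6
```

step_arm(
  moves=[
    {"dx":-0.005,"dy":0,"dz":0.009,"yaw":0},
    {"dx":-0.005,"dy":0,"dz":0.009,"yaw":0},
  ],
)

```text
time_s: 14.68
tool_pos: [595.4, -54.1, 175.0]
ee_rot: [2.405, 2.02, 0.002]
contact_force: [1.8, 4.2, 4.3]
width: 27.3
finger_force: 54.2
```

step_arm(
  moves=[
    {"dx":-0.003,"dy":0,"dz":0.005,"yaw":0},
    {"dx":-0.003,"dy":0,"dz":0.005,"yaw":0},
  ],
)

```text
time_s: 14.92
tool_pos: [595.7, -54.2, 174.6]
ee_rot: [2.405, 2.02, 0.004]
contact_force: [0.4, 8.9, 11.1]
width: 27.3
finger_force: 55.3
```

step_arm(
  moves=[
    {"dx":-0.003,"dy":0,"dz":0.005,"yaw":0},
    {"dx":-0.003,"dy":0,"dz":0.005,"yaw":0},
  ],
)

```text
time_s: 15.18
tool_pos: [595.9, -54.3, 174.3]
ee_rot: [2.405, 2.019, 0.006]
contact_force: [-0.7, 14.6, 22.3]
width: 27.4
finger_force: 56.4
```

step_arm(
  moves=[
    {"dx":0.0625,"dy":0,"dz":-0.108,"yaw":0},
    {"dx":0.0625,"dy":0,"dz":-0.108,"yaw":0},
    {"dx":0.0625,"dy":-0.22,"dz":-0.108,"yaw":0},
    {"dx":0.0625,"dy":-0.438,"dz":-0.108,"yaw":0},
    {"dx":0.0625,"dy":-0.438,"dz":-0.108,"yaw":0},
    {"dx":0.0625,"dy":-0.438,"dz":-0.108,"yaw":0},
  ],
)

```text
time_s: 15.92
tool_pos: [510.9, -28.6, 193.9]
ee_rot: [2.405, 2.02, 0.001]
contact_force: [0.8, -0.3, -1.8]
width: 27.6
finger_force: 53.4
```

Run:
```python
from h import *
s=monitor.get_state(); print({k:np.round(s[k],2) for k in ('time_s','tool_pos','ee_rot','contact_force','width')})
c=get_calibration('wrist');w=camera('wrist'); np.savez('g4.npz',w=w)
n=np.array([.0863,.4925,.866]);e=s['tool_pos']-np.array([594.9,-53.5,176.3])-np.array([-86.3,15.2,0]); print('tip out',e@n+1,'perp',e-(e@n)*n)
W=cv2.resize(w[170:320,120:520],(800,300),interpolation=cv2.INTER_CUBIC)
save('g4.png',W)
```

```text
{'time_s': np.float64(15.92), 'tool_pos': array([510.87, -28.57, 193.94]), 'ee_rot': array([2.41, 2.02, 0.  ]), 'contact_force': array([ 0.75, -0.26, -1.8 ]), 'width': np.float64(27.6)}
tip out 21.264695055839557 perp [ 0.5245838  -0.25318347  0.0926479 ]
```

View pics/g4.png

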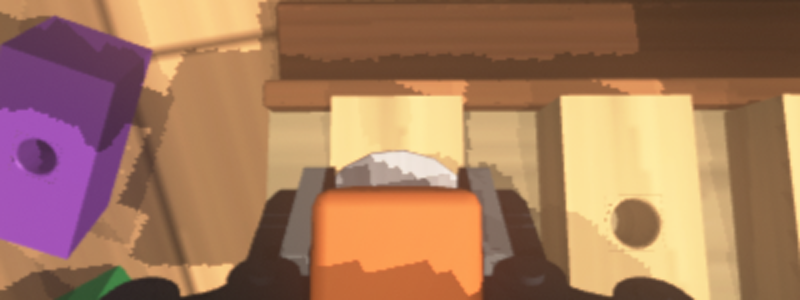

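step_arm(
  moves=[
    {"dx":-0.02,"dy":0,"dz":0.035,"yaw":0},
    {"dx":-0.0425,"dy":0,"dz":0.0736,"yaw":0},
    {"dx":-0.0475,"dy":0,"dz":0.0823,"yaw":0},
    {"dx":-0.0475,"dy":0,"dz":0.0823,"yaw":0},
  ],
)

```text
time_s: 16.48
tool_pos: [508.6, -37.8, 177.3]
ee_rot: [-2.406, -2.02, 0.001]
contact_force: [-0.1, 0.7, -1.2]
width: 27.2
finger_force: 53.4
```

step_arm(
  moves=[
    {"dx":-0.005,"dy":0,"dz":0.009,"yaw":0},
    {"dx":-0.005,"dy":0,"dz":0.009,"yaw":0},
  ],
)

```text
time_s: 16.73
tool_pos: [508.7, -38.5, 175.9]
ee_rot: [2.405, 2.021, 0.0]
contact_force: [0.2, -0.8, -2.1]
width: 27.4
finger_force: 53.5
```

step_arm(
  moves=[
    {"dx":-0.005,"dy":0,"dz":0.009,"yaw":0},
    {"dx":-0.005,"dy":0,"dz":0.009,"yaw":0},
  ],
)

```text
time_s: 16.98
tool_pos: [509.1, -39.2, 174.6]
ee_rot: [2.405, 2.02, 0.002]
contact_force: [0.9, 5.1, 6.0]
width: 27.1
finger_force: 54.4
```

step_arm(
  moves=[
    {"dx":-0.003,"dy":0,"dz":0.005,"yaw":0},
    {"dx":-0.003,"dy":0,"dz":0.005,"yaw":0},
  ],
)

```text
time_s: 17.23
tool_pos: [509.3, -39.3, 174.2]
ee_rot: [2.406, 2.019, 0.004]
contact_force: [0.7, 12.2, 16.9]
width: 27.6
finger_force: 55.9
```

step_arm(
  moves=[
    {"dx":-0.002,"dy":0,"dz":0.004,"yaw":0},
    {"dx":0.03,"dy":0,"dz":-0.052,"yaw":0},
    {"dx":0.15,"dy":0,"dz":-0.26,"yaw":0},
    {"dx":0.15,"dy":0,"dz":-0.26,"yaw":0},
    {"dx":0.48,"dy":-0.2,"dz":-0.26,"yaw":-0.07},
    {"dx":0.81,"dy":-0.38,"dz":-0.26,"yaw":-0.133},
    {"dx":0.81,"dy":-0.38,"dz":-0.26,"yaw":-0.133},
    {"dx":0.81,"dy":-0.38,"dz":-0.26,"yaw":-0.133},
    {"dx":0.81,"dy":-0.38,"dz":-0.26,"yaw":-0.133},
  ],
)

```text
time_s: 18.35
tool_pos: [461.3, 132.1, 224.6]
ee_rot: [-2.259, -2.183, 0.001]
contact_force: [1.0, -0.5, -1.2]
width: 27.3
finger_force: 53.4
```

Run:
```python
from h import *
s=monitor.get_state(); print({k:np.round(s[k],3) for k in ('time_s','tool_pos','ee_rot','contact_force','width')})
w2=dict(np.load('w2.npz'))
P=np.array([onz(w2,u/1.25,v/1.25,60)[:2] for u,v in [(343,160),(456,168),(441,275),(340,262)]]); print(P.round(1),P.mean(0),np.linalg.norm(np.roll(P,-1,0)-P,axis=1))
c=get_calibration('wrist');w=camera('wrist');a=camera('scene');b=camera('side'); np.savez('g5.npz',w=w,a=a,b=b,tp=s['tool_pos'],er=s['ee_rot'],**{k:np.array(c[k]) for k in c})
# handle top edge row and collar rim row along centre column
col=w[200:300,318].astype(int); hsv=cv2.cvtColor(w,cv2.COLOR_RGB2HSV)
for v in range(232,275,2): print(v,w[v,318],end=' ')
```

```text
{'time_s': np.float64(18.35), 'tool_pos': array([461.322, 132.079, 224.633]), 'ee_rot': array([-2.259e+00, -2.183e+00,  1.000e-03]), 'contact_force': array([ 0.981, -0.502, -1.152]), 'width': np.float64(27.268)}
[[429.7 130.8]
 [507.3 110.5]
 [484.2  31.9]
 [410.3  56.7]] [457.87436943  82.47106119] [80.23358659 81.91424705 77.94857389 76.67667124]
232 [114  76  49] 234 [115  75  49] 236 [113  75  49] 238 [111  73  47] 240 [115  75  49] 242 [176 115  72] 244 [202 135  91] 246 [217 199 186] 248 [227 215 201] 250 [227 215 201] 252 [225 211 196] 254 [171 154 144] 256 [166 149 138] 258 [166 149 138] 260 [159 142 131] 262 [121  99  87] 264 [120  67  40] 266 [160  85  47] 268 [193 101  55] 270 [220 116  63] 272 [236 131  70] 274 [244 141  76]
```

step_arm(
  moves=[
    {"dx":-0.013,"dy":-0.004,"dz":0.2,"yaw":0},
    {"dx":-0.013,"dy":-0.004,"dz":0.4,"yaw":0},
    {"dx":-0.013,"dy":-0.004,"dz":0.45,"yaw":0},
    {"dx":-0.013,"dy":-0.004,"dz":0.47,"yaw":0},
    {"dx":-0.013,"dy":-0.004,"dz":0.47,"yaw":0},
  ],
)

```text
time_s: 19.12
tool_pos: [461.2, 130.0, 131.9]
ee_rot: [2.259, 2.182, 0.002]
contact_force: [-0.2, -0.4, -1.4]
width: 27.6
finger_force: 53.2
```

step_arm(
  moves=[
    {"dx":0,"dy":0,"dz":0.01,"yaw":0},
    {"dx":0,"dy":0,"dz":0.02,"yaw":0},
    {"dx":0,"dy":0,"dz":0.02,"yaw":0},
  ],
  force=25,
)

```text
time_s: 19.5
tool_pos: [460.5, 130.0, 127.2]
ee_rot: [2.259, 2.183, 0.0]
contact_force: [0.3, -0.3, -1.9]
width: 27.7
finger_force: 53.2
```

step_arm(
  moves=[
    {"dx":0,"dy":0,"dz":0.01,"yaw":0},
    {"dx":0,"dy":0,"dz":0.015,"yaw":0},
    {"dx":0,"dy":0,"dz":0.015,"yaw":0},
  ],
)

```text
time_s: 19.88
tool_pos: [460.4, 129.9, 123.9]
ee_rot: [-2.259, -2.183, 0.0]
contact_force: [-0.8, -0.3, -1.9]
width: 27.3
finger_force: 53.2
```

step_arm(
  moves=[
    {"dx":0,"dy":0,"dz":0.01,"yaw":0},
    {"dx":0,"dy":0,"dz":0.02,"yaw":0},
    {"dx":0,"dy":0,"dz":0.02,"yaw":0},
  ],
  jaw=1,
  force=25,
)

```text
time_s: 20.25
tool_pos: [460.3, 130.0, 119.8]
ee_rot: [-2.259, -2.183, 0.001]
contact_force: [0.3, 0.5, -1.5]
width: 27.1
finger_force: 53.2
```

Run:
```python
from h import *
s=monitor.get_state(); print({k:np.round(s[k],2) for k in ('time_s','tool_pos','contact_force','finger_force')})
a=camera('scene');b=camera('side'); np.savez('g6.npz',a=a,b=b)
for n,i in(('scene',a),('side',b)):
    c=get_calibration(n); t=silhouettes(n,'gauge_grip'); print(n,[(round(x['score'],2),x['box']) for x in t][:3])
    for X in([459,83.5,60],[459,83.5,50],[459,98.5,60],[459,68.5,60],[460,108,87]): print(proj(c,X).round(1),end=' ')
    # gray (low saturation) pixels: collar and pin
    u,v=proj(c,[459,88,70]).astype(int); h=cv2.cvtColor(i,cv2.COLOR_RGB2HSV)[v-22:v+16,u-20:u+20]; m=(h[:,:,1]<75)&(h[:,:,2]>90); print('origin',u-20,v-22)
    for r in m: print(''.join('#' if x else '.' for x in r))
```

```text
{'time_s': np.float64(20.25), 'tool_pos': array([460.34, 129.96, 119.82]), 'contact_force': array([ 0.35,  0.53, -1.54]), 'finger_force': np.float64(53.24)}
scene [(0.87, [359.2, 148.2, 16.6, 43.7])]
[359.3 185.3] [359.  187.5] [362.6 182.4] [356.  188.4] [365.7 174.6] origin 340 160
...................................#....
...................................##...
...................................##...
...................................##...
...................................##...
...................................#....
..................................##....
...................................#....
........................................
........................................
..................##....................
..................##....................
..................###...................
..................#####.................
..................######................
..................#######......##.......
....................#######.#####.......
....................#############.......
....................#############.......
...................############.....
[... 1727 characters left out ...]
...
.........##.........####................
.........###.......######...............
.........###.......######...............
.........####.....########..............
..........####...#########..............
...........##############...............
............#############...............
........................................
........................................
........................................
........................................
........................................
........................................
........................................
........................................
........................................
........................................
```

step_arm(
  moves=[
    {"dx":-0.025,"dy":0,"dz":0,"yaw":0},
    {"dx":-0.055,"dy":0,"dz":-0.017,"yaw":0},
    {"dx":-0.085,"dy":0,"dz":-0.03,"yaw":0},
    {"dx":-0.125,"dy":0,"dz":-0.042,"yaw":0},
    {"dx":-0.164,"dy":0,"dz":-0.05,"yaw":0},
    {"dx":-0.205,"dy":0,"dz":-0.054,"yaw":0},
    {"dx":-0.243,"dy":0,"dz":-0.055,"yaw":0},
    {"dx":-0.253,"dy":0,"dz":-0.055,"yaw":0},
    {"dx":-0.253,"dy":0,"dz":-0.055,"yaw":0},
  ],
)

```text
time_s: 21.58
tool_pos: [459.3, 79.3, 131.5]
ee_rot: [2.26, 2.182, 0.002]
contact_force: [1.0, 5.1, -1.3]
width: 27.4
finger_force: 54.2
```

Run:
```python
from h import *
s=monitor.get_state(); print({k:np.round(s[k],2) for k in ('time_s','tool_pos','contact_force','finger_force')})
w=camera('wrist')
h=cv2.cvtColor(w,cv2.COLOR_RGB2HSV)
for v in range(190,330,4): print(v,w[v,318],end=' ')
```

```text
{'time_s': np.float64(21.58), 'tool_pos': array([459.3 ,  79.29, 131.45]), 'contact_force': array([ 1.04,  5.09, -1.3 ]), 'finger_force': np.float64(54.18)}
190 [118  86  59] 194 [117  86  59] 198 [119 104  94] 202 [216 200 187] 206 [215 200 187] 210 [216 199 187] 214 [215 199 186] 218 [137 123 113] 222 [130  74  46] 226 [130  74  46] 230 [130  74  46] 234 [129  73  45] 238 [129  73  44] 242 [130  73  45] 246 [129  72  44] 250 [129  72  43] 254 [128  71  42] 258 [128  71  42] 262 [128  70  40] 266 [127  70  40] 270 [127  70  39] 274 [127  69  38] 278 [126  68  37] 282 [126  68  37] 286 [126  67  37] 290 [126  67  36] 294 [125  66  35] 298 [125  66  35] 302 [134  69  36] 306 [153  79  41] 310 [159  81  41] 314 [158  81  41] 318 [157  80  40] 322 [157  81  41] 326 [157  80  40]
```

Run:
```python
from h import *
from scipy.optimize import least_squares
o=np.array([80.6,0,-142.3]);cy=get_calibration('wrist')['cy'];f=get_calibration('wrist')['fy']
Y=np.array([-.949,0,-.315]);Z=np.array([-.315,0,.949])
def row(q): d=q-o; return cy+f*(d@Y)/(d@Z)
def r(x):
    th,t,p=x; a=np.array([np.sin(th),0,-np.cos(th)]);m=np.array([np.cos(th),0,np.sin(th)]); P=np.array([0,0,-19.])+p*m
    return [row(P+(t-80)*a+24*m)-199,row(P+(t-80)*a+14*m)-219.5,row(P+t*a+14*m)-302.5,(t-30)*.3,(p+2.5)*.3]
s=least_squares(r,[0,30,-2]); print(np.degrees(s.x[0]),s.x,s.fun)
```

```text
1.9325642029514265 [ 0.03372961 29.83633819  1.08796615] [ 1.25989403 -1.18245496  0.04117871 -0.04909854  1.07638985]
```

step_arm(
  moves=[
    {"dx":0.012,"dy":0,"dz":0.01,"yaw":0},
    {"dx":0.018,"dy":0,"dz":0.05,"yaw":0},
    {"dx":0.018,"dy":0,"dz":0.1,"yaw":0},
    {"dx":0.018,"dy":0,"dz":0.14,"yaw":0},
    {"dx":0.018,"dy":0,"dz":0.14,"yaw":0},
  ],
)

```text
time_s: 22.25
tool_pos: [458.3, 82.9, 102.2]
ee_rot: [-2.258, -2.182, 0.002]
contact_force: [-0.7, -0.1, -1.3]
width: 27.5
finger_force: 54.1
```

step_arm(
  moves=[
    {"dx":0,"dy":0,"dz":0.008,"yaw":0},
    {"dx":0,"dy":0,"dz":0.015,"yaw":0},
    {"dx":0,"dy":0,"dz":0.015,"yaw":0},
  ],
)

```text
time_s: 22.62
tool_pos: [459.0, 83.0, 100.1]
ee_rot: [2.259, 2.183, 0.0]
contact_force: [0.1, -1.1, -1.4]
width: 27.4
finger_force: 54.1
```

step_arm(
  moves=[
    {"dx":0,"dy":0,"dz":0.006,"yaw":0},
    {"dx":0,"dy":0,"dz":0.01,"yaw":0},
    {"dx":0,"dy":0,"dz":0.01,"yaw":0},
  ],
)

```text
time_s: 23.0
tool_pos: [458.9, 83.0, 98.0]
ee_rot: [-2.259, -2.183, 0.0]
contact_force: [-0.2, 0.3, -2.0]
width: 27.4
finger_force: 54.1
```

step_arm(
  moves=[
    {"dx":0,"dy":0,"dz":0.005,"yaw":0},
    {"dx":0,"dy":0,"dz":0.008,"yaw":0},
    {"dx":0,"dy":0,"dz":0.008,"yaw":0},
  ],
)

```text
time_s: 23.38
tool_pos: [458.9, 83.0, 96.4]
ee_rot: [-2.259, -2.183, 0.0]
contact_force: [0.0, -0.4, -1.2]
width: 27.4
finger_force: 54.1
```

step_arm(
  moves=[
    {"dx":0,"dy":0,"dz":0.005,"yaw":0},
    {"dx":0,"dy":0,"dz":0.01,"yaw":0},
    {"dx":0,"dy":0,"dz":0.01,"yaw":0},
  ],
)

```text
time_s: 23.75
tool_pos: [459.0, 82.9, 95.1]
ee_rot: [2.259, 2.183, 0.001]
contact_force: [-5.0, -3.2, 20.3]
width: 27.5
finger_force: 57.0
```

step_arm(
  moves=[
    {"dx":0,"dy":0,"dz":0.005,"yaw":0},
    {"dx":0,"dy":0,"dz":0.01,"yaw":0},
    {"dx":0,"dy":0,"dz":0.01,"yaw":0},
  ],
)

```text
time_s: 24.12
tool_pos: [459.3, 82.4, 94.5]
ee_rot: [2.258, 2.182, 0.001]
contact_force: [-12.2, -14.0, 60.0]
width: 27.3
finger_force: 62.0
```

step_arm(
  moves=[
    {"dx":0,"dy":0,"dz":-0.015,"yaw":0},
    {"dx":0,"dy":0,"dz":-0.015,"yaw":0},
  ],
)

```text
time_s: 24.38
tool_pos: [459.1, 83.0, 95.6]
ee_rot: [2.259, 2.183, 0.001]
contact_force: [-0.6, -0.5, -2.6]
width: 27.2
finger_force: 54.3
```

step_arm(
  moves=[
    {"dx":0,"dy":0,"dz":0,"yaw":0},
    {"dx":0,"dy":0,"dz":0,"yaw":0},
    {"dx":0,"dy":0,"dz":0,"yaw":0},
    {"dx":0,"dy":0,"dz":0,"yaw":0},
  ],
  jaw=0,
)

```text
time_s: 24.88
tool_pos: [458.9, 83.0, 95.3]
ee_rot: [-2.259, -2.183, 0.0]
contact_force: [0.5, -1.2, 0.3]
width: 85.5
finger_force: 0.0
```

step_arm(
  moves=[
    {"dx":0,"dy":0,"dz":-0.1,"yaw":0},
    {"dx":0,"dy":0,"dz":-0.35,"yaw":0},
    {"dx":0,"dy":0,"dz":-0.68,"yaw":0},
    {"dx":0,"dy":0,"dz":-0.68,"yaw":0},
    {"dx":0,"dy":0,"dz":-0.68,"yaw":0},
  ],
)

```text
time_s: 25.5
tool_pos: [458.8, 83.0, 231.5]
ee_rot: [2.259, 2.183, 0.001]
contact_force: [0.6, 0.6, -0.3]
width: 85.2
finger_force: 0.0
```

Run:
```python
from h import *
s=monitor.get_state(); print({k:np.round(s[k],2) for k in ('time_s','tool_pos','contact_force','width')})
c=get_calibration('wrist');w=camera('wrist'); w2=dict(np.load('w2.npz')); np.savez('w5.npz',a=w,**{k:np.array(c[k]) for k in c})
for nm,a,cc in(('before',w2['a'],w2),('now',w,c)):
    h=cv2.cvtColor(a,cv2.COLOR_RGB2HSV); m=((h[:,:,0]<14)&(h[:,:,1]>150)&(h[:,:,2]>190)).astype(np.uint8); m[:150]=0;m[260:]=0;m[:,:250]=0;m[:,380:]=0
    k=max(cv2.findContours(m,0,2)[0],key=cv2.contourArea); P=np.array([onz(cc,*q[0],148)[:2] for q in k],np.float32); print(nm,cv2.boundingRect(k),cv2.minAreaRect(P))
print([(round(x['score'],2),x['box']) for x in silhouettes('wrist','gauge_grip')])
a=camera('scene'); print([(round(x['score'],2),x['box']) for x in silhouettes('scene','gauge_grip')])
b=camera('side'); print([(round(x['score'],2),x['box']) for x in silhouettes('side','gauge_grip')])
```

```text
{'time_s': np.float64(25.5), 'tool_pos': array([458.84,  82.99, 231.54]), 'contact_force': array([ 0.6 ,  0.59, -0.31]), 'width': np.float64(85.2)}
before (294, 166, 59, 58) ((461.776123046875, 83.73189544677734), (38.14897537231445, 36.81839370727539), 22.145219802856445)
now (297, 183, 48, 42) ((460.50433349609375, 84.42034912109375), (31.233407974243164, 29.21904754638672), 5.204904079437256)
[(0.89, [290.6, 148.7, 55.8, 78.2])]
[(0.61, [295.0, 219.3, 106.4, 92.5]), (0.56, [351.6, 162.7, 17.2, 31.0]), (0.45, [205.4, 277.3, 32.3, 37.8])]
[(0.57, [281.4, 190.0, 18.1, 29.0])]
```

step_arm(
  moves=[
    {"dx":-0.3,"dy":0.08,"dz":0,"yaw":0.05},
    {"dx":-0.6,"dy":0.16,"dz":0,"yaw":0.1},
    {"dx":-0.901,"dy":0.238,"dz":0,"yaw":0.133},
    {"dx":-0.901,"dy":0.238,"dz":0,"yaw":0.133},
    {"dx":-0.901,"dy":0.238,"dz":0,"yaw":0.133},
    {"dx":-0.901,"dy":0.238,"dz":0,"yaw":0.133},
  ],
  jaw=0.16,
  force=40,
)

```text
time_s: 26.55
tool_pos: [499.9, -97.7, 231.2]
ee_rot: [-2.404, -2.022, 0.001]
contact_force: [0.3, 0.3, 0.5]
width: 72.0
finger_force: 0.0
```

Run:
```python
from h import *
s=monitor.get_state(); print({k:np.round(s[k],2) for k in ('time_s','tool_pos','ee_rot','contact_force','width')})
c=get_calibration('wrist');w=camera('wrist'); np.savez('w6.npz',a=w,**{k:np.array(c[k]) for k in c})
for t in silhouettes('wrist','head_a_center')[:4]: print(round(t['score'],2),t['box'])
X=np.array([500,-98.8,89]);n=np.array([.0863,.4925,.866]);ux=np.array([-.150,-.853,.5]);uy=np.array([.985,-.174,0])
print('pred corners',[proj(c,X+25*n+47.5*a*ux+25*b*uy).round(1) for a in(-1,1) for b in(-1,1)],'hole',proj(c,X+25*n).round(1))
g=cv2.cvtColor(w,cv2.COLOR_RGB2GRAY)
for P in (X+25*n-30*ux,X+25*n+15*ux):
    u,v=proj(c,P).astype(int); r=cv2.GaussianBlur(w,(3,3),0)[v,u-60:u+61].astype(int).sum(1); d=np.diff(r); print(v,[(u-60+i,d[i]) for i in np.argsort(-abs(d))[:8]])
u,v=proj(c,X+25*n).astype(int); p=g[v-22:v+23,u-22:u+23]; _,l,st,ce=cv2.connectedComponentsWithStats(cv2.inRange(p,0,100)); print([(st[i],ce[i]+[u-22,v-22]) for i in range(1,len(st)) if st[i][4]>60])
```

```text
{'time_s': np.float64(26.55), 'tool_pos': array([499.94, -97.68, 231.18]), 'ee_rot': array([-2.4 , -2.02,  0.  ]), 'contact_force': array([0.32, 0.29, 0.47]), 'width': np.float64(72.01)}
0.9 [475.0, 120.8, 105.6, 121.0]
pred corners [array([286.5, 120.7]), array([349. , 120.9]), array([284. , 239.5]), array([351. , 239.7])] hole [317.6 178.1]
141 [(np.int64(285), np.int64(129)), (np.int64(348), np.int64(-102)), (np.int64(284), np.int64(90)), (np.int64(347), np.int64(-74)), (np.int64(286), np.int64(73)), (np.int64(349), np.int64(-67)), (np.int64(346), np.int64(-27)), (np.int64(257), np.int64(-23))]
197 [(np.int64(349), np.int64(-73)), (np.int64(350), np.int64(-53)), (np.int64(352), np.int64(45)), (np.int64(284), np.int64(44)), (np.int64(348), np.int64(-43)), (np.int64(353), np.int64(35)), (np.int64(283), np.int64(32)), (np.int64(285), np.int64(23))]
[]
```

step_arm(
  moves=[
    {"dx":-0.005,"dy":-0.002,"dz":0.3,"yaw":0},
    {"dx":-0.005,"dy":-0.002,"dz":0.55,"yaw":0},
    {"dx":-0.005,"dy":-0.002,"dz":0.7,"yaw":0},
    {"dx":-0.005,"dy":-0.002,"dz":0.77,"yaw":0},
    {"dx":-0.005,"dy":-0.002,"dz":0.77,"yaw":0},
  ],
)

```text
time_s: 27.28
tool_pos: [499.6, -99.2, 77.3]
ee_rot: [-2.404, -2.021, 0.001]
contact_force: [1.0, 0.2, 0.7]
width: 71.8
finger_force: 0.0
```

step_arm(
  moves=[
    {"dx":0,"dy":0,"dz":0,"yaw":0},
    {"dx":0,"dy":0,"dz":0,"yaw":0},
    {"dx":0,"dy":0,"dz":0,"yaw":0},
    {"dx":0,"dy":0,"dz":0,"yaw":0},
  ],
  jaw=1,
  force=40,
)

```text
time_s: 27.78
tool_pos: [500.5, -99.7, 78.7]
ee_rot: [2.404, 2.019, 0.002]
contact_force: [-1.0, 2.7, 8.2]
width: 49.6
finger_force: 42.3
```

Run:
```python
from h import *
s=monitor.get_state(); print({k:np.round(s[k],2) for k in ('time_s','tool_pos','contact_force','width','finger_force','joint_positions')})
a=camera('scene');b=camera('side')
def corners(n,i):
    c=get_calibration(n);h=cv2.cvtColor(i,cv2.COLOR_RGB2HSV);m=cv2.inRange(h,(105,120,40),(125,255,255))
    n_,l,st,ce=cv2.connectedComponentsWithStats(m); 
    u,v=proj(c,[536,325,10]).astype(int); k=l[v,u]; k=k or 1+np.argmax(st[1:,4])
    ct=max(cv2.findContours((l==k).astype(np.uint8),0,2)[0],key=cv2.contourArea); hull=cv2.convexHull(ct); ap=cv2.approxPolyDP(hull,3,True)[:,0]; print(n,st[k],ap.tolist()); return c,ap
for n,i in(('scene',a),('side',b)):
    c,ap=corners(n,i); print('rim z=40:',[onz(c,*q,40)[:2].round(0).tolist() for q in ap])
```

```text
{'time_s': np.float64(27.78), 'tool_pos': array([500.53, -99.69,  78.71]), 'contact_force': array([-1.  ,  2.69,  8.16]), 'width': np.float64(49.61), 'finger_force': np.float64(42.28), 'joint_positions': array([-0.26,  0.51,  2.05,  0.  ,  0.58, -0.08])}
scene [ 389  133   78   57 1673] [[466, 164], [440, 189], [389, 154], [416, 133]]
rim z=40: [[638.0, 384.0], [632.0, 246.0], [439.0, 257.0], [448.0, 392.0]]
side [ 164  221   84   74 3281] [[209, 221], [247, 262], [200, 294], [164, 248]]
rim z=40: [[624.0, 246.0], [433.0, 258.0], [441.0, 397.0], [632.0, 387.0]]
```

step_arm(
  moves=[
    {"dx":0,"dy":0,"dz":-0.05,"yaw":0},
    {"dx":0,"dy":0,"dz":-0.25,"yaw":0},
    {"dx":0,"dy":0,"dz":-0.5,"yaw":0},
    {"dx":0,"dy":0,"dz":-0.757,"yaw":0},
    {"dx":0,"dy":0,"dz":-0.757,"yaw":0},
  ],
)

```text
time_s: 28.5
tool_pos: [501.8, -100.3, 233.3]
ee_rot: [2.401, 2.017, 0.007]
contact_force: [-0.3, 0.0, -2.5]
width: 49.8
finger_force: 42.8
```

step_arm(
  moves=[
    {"dx":0.25,"dy":-0.05,"dz":0,"yaw":0},
    {"dx":0.5,"dy":-0.09,"dz":0,"yaw":0},
    {"dx":0.724,"dy":-0.136,"dz":0,"yaw":0},
  ],
)

```text
time_s: 28.88
tool_pos: [497.3, 49.1, 228.5]
ee_rot: [-2.406, -2.02, 0.001]
contact_force: [0.8, 0.5, -2.1]
width: 49.8
finger_force: 42.6
```

step_arm(
  moves=[
    {"dx":0.25,"dy":-0.05,"dz":0,"yaw":0},
    {"dx":0.5,"dy":-0.09,"dz":0,"yaw":0},
    {"dx":0.724,"dy":-0.136,"dz":0,"yaw":0},
  ],
)

```text
time_s: 29.25
tool_pos: [495.5, 196.6, 228.4]
ee_rot: [-2.405, -2.021, 0.001]
contact_force: [0.9, -1.1, -2.4]
width: 49.7
finger_force: 42.6
```

step_arm(
  moves=[
    {"dx":0.25,"dy":-0.05,"dz":0,"yaw":-0.05},
    {"dx":0.5,"dy":-0.09,"dz":0,"yaw":-0.1},
    {"dx":0.724,"dy":-0.136,"dz":0,"yaw":-0.117},
    {"dx":0.724,"dy":-0.136,"dz":0,"yaw":-0.117},
    {"dx":0.724,"dy":-0.136,"dz":0,"yaw":-0.117},
    {"dx":0.724,"dy":-0.136,"dz":0,"yaw":-0.117},
  ],
)

```text
time_s: 30.0
tool_pos: [494.3, 341.3, 228.6]
ee_rot: [-2.279, -2.163, 0.001]
contact_force: [1.1, -0.5, -3.1]
width: 49.4
finger_force: 42.6
```

```bash
cat > tray.py <<'E'
from h import *
s=monitor.get_state(); print({k:np.round(s[k],3) for k in ('time_s','tool_pos','ee_rot','contact_force','width','finger_force','joint_positions')})
c=get_calibration('wrist');w=camera('wrist'); np.savez('w7.npz',a=w,**{k:np.array(c[k]) for k in c})
h=cv2.cvtColor(w,cv2.COLOR_RGB2HSV);m=cv2.inRange(h,(105,120,40),(125,255,255)); n,l,st,ce=cv2.connectedComponentsWithStats(m)
k=1+np.argmax(st[1:,4]); ct=max(cv2.findContours((l==k).astype(np.uint8),0,2)[0],key=cv2.contourArea); ap=cv2.approxPolyDP(cv2.convexHull(ct),4,True)[:,0]
print(st[k],[(q.tolist(),onz(c,*q,40)[:2].round(0).tolist()) for q in ap])
E
python3 tray.py
```

```text
{'time_s': np.float64(30.0), 'tool_pos': array([494.26 , 341.275, 228.642]), 'ee_rot': array([-2.279e+00, -2.163e+00,  1.000e-03]), 'contact_force': array([ 1.116, -0.53 , -3.114]), 'width': np.float64(49.447), 'finger_force': np.float64(42.583), 'joint_positions': array([ 0.554,  0.414,  1.716, -0.   ,  1.012,  0.606])}
[  265   112   208   143 12647] [([455, 252], [633.0, 248.0]), ([388, 254], [563.0, 249.0]), ([273, 148], [453.0, 366.0]), ([265, 117], [449.0, 395.0]), ([471, 114], [638.0, 388.0])]
```

step_arm(
  moves=[
    {"dx":0.002,"dy":0.005,"dz":0.3,"yaw":0},
    {"dx":0.002,"dy":0.005,"dz":0.6,"yaw":0},
    {"dx":0.002,"dy":0.005,"dz":0.8,"yaw":0},
    {"dx":0.002,"dy":0.005,"dz":0.9,"yaw":0},
    {"dx":0.002,"dy":0.005,"dz":0.9,"yaw":0},
  ],
)

```text
time_s: 30.68
tool_pos: [494.7, 341.4, 47.6]
ee_rot: [-2.278, -2.162, 0.004]
contact_force: [-0.1, -0.7, -1.8]
width: 49.7
finger_force: 42.5
```

step_arm(
  moves=[
    {"dx":0,"dy":0,"dz":0.015,"yaw":0},
    {"dx":0,"dy":0,"dz":0.03,"yaw":0},
    {"dx":0,"dy":0,"dz":0.03,"yaw":0},
  ],
)

```text
time_s: 31.05
tool_pos: [496.0, 341.9, 44.7]
ee_rot: [2.277, 2.163, 0.001]
contact_force: [0.1, -12.3, 10.6]
width: 49.3
finger_force: 44.2
```

step_arm(
  moves=[
    {"dx":0,"dy":0,"dz":0.01,"yaw":0},
    {"dx":0,"dy":0,"dz":0.02,"yaw":0},
    {"dx":0,"dy":0,"dz":0.02,"yaw":0},
  ],
)

```text
time_s: 31.42
tool_pos: [495.9, 341.0, 40.9]
ee_rot: [2.276, 2.163, -0.0]
contact_force: [-0.1, -21.4, 17.2]
width: 49.5
finger_force: 45.0
```

step_arm(
  moves=[
    {"dx":-0.025,"dy":0,"dz":0,"yaw":0},
    {"dx":-0.05,"dy":0,"dz":0.005,"yaw":0},
    {"dx":-0.075,"dy":0,"dz":0.025,"yaw":0},
    {"dx":-0.075,"dy":0,"dz":0.025,"yaw":0},
  ],
)

```text
time_s: 31.92
tool_pos: [495.1, 327.5, 34.3]
ee_rot: [2.277, 2.164, 0.002]
contact_force: [-0.0, -3.7, 7.8]
width: 49.5
finger_force: 44.0
```

step_arm(
  moves=[
    {"dx":-0.025,"dy":0,"dz":0.02,"yaw":0},
    {"dx":-0.05,"dy":0,"dz":0.045,"yaw":0},
    {"dx":-0.05,"dy":0,"dz":0.045,"yaw":0},
  ],
)

```text
time_s: 32.3
tool_pos: [494.6, 317.7, 25.0]
ee_rot: [2.278, 2.164, 0.002]
contact_force: [1.5, -1.6, 2.4]
width: 49.8
finger_force: 43.9
```

step_arm(
  moves=[
    {"dx":-0.003,"dy":0,"dz":0.01,"yaw":0},
    {"dx":-0.003,"dy":0,"dz":0.01,"yaw":0},
  ],
)

```text
time_s: 32.55
tool_pos: [494.6, 316.8, 23.4]
ee_rot: [2.277, 2.164, 0.001]
contact_force: [0.7, -7.9, 11.4]
width: 49.8
finger_force: 45.2
```

step_arm(
  moves=[
    {"dx":0,"dy":0,"dz":0.01,"yaw":0},
    {"dx":0,"dy":0,"dz":0.01,"yaw":0},
  ],
)

```text
time_s: 32.8
tool_pos: [494.5, 316.0, 21.6]
ee_rot: [2.277, 2.164, -0.0]
contact_force: [0.9, -16.5, 19.3]
width: 49.6
finger_force: 46.4
```

step_arm(
  moves=[
    {"dx":0,"dy":0,"dz":0.01,"yaw":0},
    {"dx":0,"dy":0,"dz":0.01,"yaw":0},
  ],
)

```text
time_s: 33.05
tool_pos: [494.4, 316.0, 19.6]
ee_rot: [2.277, 2.164, -0.001]
contact_force: [0.4, -16.1, 19.2]
width: 49.4
finger_force: 46.8
```

step_arm(
  moves=[
    {"dx":-0.01,"dy":0,"dz":0.01,"yaw":0},
    {"dx":-0.01,"dy":0,"dz":0.01,"yaw":0},
  ],
)

```text
time_s: 33.3
tool_pos: [494.4, 314.6, 17.4]
ee_rot: [2.277, 2.163, 0.001]
contact_force: [0.5, -9.2, 12.6]
width: 49.3
finger_force: 46.3
```

step_arm(
  moves=[
    {"dx":-0.005,"dy":0,"dz":0.01,"yaw":0},
    {"dx":-0.005,"dy":0,"dz":0.01,"yaw":0},
  ],
)

```text
time_s: 33.55
tool_pos: [494.3, 313.6, 15.5]
ee_rot: [2.277, 2.164, 0.001]
contact_force: [0.8, -8.1, 14.5]
width: 49.3
finger_force: 46.8
```

step_arm(
  moves=[
    {"dx":0,"dy":0,"dz":-0.005,"yaw":0},
    {"dx":0,"dy":0,"dz":-0.005,"yaw":0},
    {"dx":0,"dy":0,"dz":-0.005,"yaw":0},
  ],
  jaw=0.27,
)

```text
time_s: 33.92
tool_pos: [493.8, 314.1, 15.7]
ee_rot: [-2.277, -2.164, 0.0]
contact_force: [1.0, 0.5, 0.1]
width: 62.2
finger_force: 0.0
```

step_arm(
  moves=[
    {"dx":0,"dy":0,"dz":-0.15,"yaw":0},
    {"dx":0,"dy":0,"dz":-0.45,"yaw":0},
    {"dx":0,"dy":0,"dz":-0.8,"yaw":0},
    {"dx":0,"dy":0,"dz":-1,"yaw":0},
    {"dx":0,"dy":0,"dz":-1,"yaw":0},
  ],
)

```text
time_s: 34.55
tool_pos: [495.7, 315.2, 219.8]
ee_rot: [2.276, 2.163, 0.01]
contact_force: [-1.3, -0.1, -0.1]
width: 62.7
finger_force: 0.0
```

```bash
cat > look.py <<'E'
from h import *
import sys
s=monitor.get_state(); print({k:np.round(s[k],3) for k in ('time_s','tool_pos','contact_force','width')})
c=get_calibration('wrist');w=camera('wrist'); np.savez('w8.npz',a=w,**{k:np.array(c[k]) for k in c})
h=cv2.cvtColor(w,cv2.COLOR_RGB2HSV)
m=cv2.inRange(h,(12,40,130),(30,200,255)); blue=cv2.inRange(h,(105,120,30),(125,255,255))
hull=cv2.convexHull(max(cv2.findContours(blue,0,2)[0],key=cv2.contourArea)); M=np.zeros_like(m);cv2.fillConvexPoly(M,hull,1); m=m*M
n,l,st,ce=cv2.connectedComponentsWithStats(m)
for k in range(1,n):
    if st[k][4]>500:
        ct=max(cv2.findContours((l==k).astype(np.uint8),0,2)[0],key=cv2.contourArea); P=np.array([onz(c,*q[0],55)[:2] for q in ct],np.float32); print(st[k],'top z55',cv2.minAreaRect(P), 'poly',[onz(c,*q[0],55)[:2].round(0).tolist() for q in cv2.approxPolyDP(ct,4,True)])
for cam in('wrist',): print([(round(x['score'],2),x['box']) for x in silhouettes(cam,'head_a_center')][:4])
E
python3 look.py
```

```text
{'time_s': np.float64(34.55), 'tool_pos': array([495.72 , 315.22 , 219.813]), 'contact_force': array([-1.264, -0.128, -0.144]), 'width': np.float64(62.715)}
[ 311  116   33  107 2168] top z55 ((514.2640380859375, 322.517578125), (26.2608585357666, 100.85252380371094), 8.353852272033691) poly [[494.0, 371.0], [509.0, 272.0], [517.0, 272.0], [521.0, 366.0]]
[]
```

step_arm(
  moves=[
    {"dx":-0.25,"dy":0.07,"dz":0,"yaw":0},
    {"dx":-0.5,"dy":0.14,"dz":0,"yaw":0},
    {"dx":-0.705,"dy":0.189,"dz":0,"yaw":0},
  ],
  jaw=0.17,
)

```text
time_s: 35.02
tool_pos: [523.7, 169.5, 214.1]
ee_rot: [-2.276, -2.163, 0.004]
contact_force: [0.3, -0.4, -0.6]
width: 70.9
finger_force: 0.0
```

step_arm(
  moves=[
    {"dx":-0.25,"dy":0.07,"dz":0,"yaw":0},
    {"dx":-0.5,"dy":0.14,"dz":0,"yaw":0},
    {"dx":-0.705,"dy":0.189,"dz":0,"yaw":0},
  ],
)

```text
time_s: 35.4
tool_pos: [554.3, 26.7, 214.1]
ee_rot: [-2.277, -2.162, 0.003]
contact_force: [0.0, -0.2, 0.3]
width: 71.2
finger_force: 0.0
```

step_arm(
  moves=[
    {"dx":-0.25,"dy":0.07,"dz":0,"yaw":0.05},
    {"dx":-0.5,"dy":0.14,"dz":0,"yaw":0.1},
    {"dx":-0.705,"dy":0.189,"dz":0,"yaw":0.117},
    {"dx":-0.705,"dy":0.189,"dz":0,"yaw":0.117},
    {"dx":-0.705,"dy":0.189,"dz":0,"yaw":0.117},
    {"dx":-0.705,"dy":0.189,"dz":0,"yaw":0.117},
  ],
)

```text
time_s: 36.15
tool_pos: [585.1, -113.1, 215.2]
ee_rot: [-2.404, -2.021, 0.001]
contact_force: [0.6, 0.0, 0.2]
width: 70.9
finger_force: 0.0
```

Run:
```python
from h import *
s=monitor.get_state(); print({k:np.round(s[k],2) for k in ('time_s','tool_pos','ee_rot','contact_force','width')})
c=get_calibration('wrist');w=camera('wrist'); np.savez('w9.npz',a=w,**{k:np.array(c[k]) for k in c})
X=np.array([586.5,-113,89]);n=np.array([.0863,.4925,.866]);ux=np.array([-.150,-.853,.5]);uy=np.array([.985,-.174,0])
print('pred corners',[proj(c,X+25*n+47.5*a*ux+25*b*uy).round(1) for a in(-1,1) for b in(-1,1)],'hole',proj(c,X+25*n).round(1))
B=cv2.GaussianBlur(w,(3,3),0).astype(int).sum(2)
for P in (X+25*n-35*ux,X+25*n-25*ux,X+25*n+15*ux):
    u,v=proj(c,P).astype(int); d=np.diff(B[v,u-60:u+61]); print(v,[(int(u-60+i),int(d[i])) for i in np.argsort(-abs(d))[:8]])
for P in (X+25*n-47.5*ux-12*uy,X+25*n-47.5*ux+12*uy):
    u,v=proj(c,P).astype(int); d=np.diff(B[v-25:v+26,u]); print('col',u,v,[(int(v-25+i),int(d[i])) for i in np.argsort(-abs(d))[:6]])
```

```text
{'time_s': np.float64(36.15), 'tool_pos': array([ 585.13, -113.06,  215.19]), 'ee_rot': array([-2.4 , -2.02,  0.  ]), 'contact_force': array([0.65, 0.01, 0.17]), 'width': np.float64(70.87)}
pred corners [array([286.2, 120.9]), array([352.3, 121. ]), array([283.4, 247.2]), array([354.7, 247.4])] hole [319.2 181.8]
136 [(285, 117), (351, -109), (284, 100), (352, -95), (286, 57), (350, -45), (283, 33), (353, -32)]
149 [(351, -71), (284, 56), (352, -56), (285, 55), (350, -29), (354, 24), (286, 24), (283, 21)]
201 [(353, -68), (352, -53), (356, 37), (283, 33), (284, 33), (354, -27), (355, 26), (351, -19)]
col 303 120 [(120, 114), (121, 99), (119, 57), (122, 36), (118, 9), (102, 8)]
col 335 120 [(120, 126), (121, 86), (119, 75), (122, 23), (118, 18), (101, 4)]
```

step_arm(
  moves=[
    {"dx":0.002,"dy":0.007,"dz":0.3,"yaw":0},
    {"dx":0.002,"dy":0.007,"dz":0.55,"yaw":0},
    {"dx":0.002,"dy":0.007,"dz":0.65,"yaw":0},
    {"dx":0.002,"dy":0.007,"dz":0.705,"yaw":0},
    {"dx":0.002,"dy":0.007,"dz":0.705,"yaw":0},
  ],
)

```text
time_s: 36.83
tool_pos: [587.0, -113.5, 74.7]
ee_rot: [-2.405, -2.021, 0.0]
contact_force: [0.7, 0.1, 1.0]
width: 71.1
finger_force: 0.0
```

step_arm(
  moves=[
    {"dx":0,"dy":0,"dz":0,"yaw":0},
    {"dx":0,"dy":0,"dz":0,"yaw":0},
    {"dx":0,"dy":0,"dz":0,"yaw":0},
    {"dx":0,"dy":0,"dz":0,"yaw":0},
  ],
  jaw=1,
  force=40,
)

```text
time_s: 37.33
tool_pos: [587.8, -114.0, 76.1]
ee_rot: [2.404, 2.02, 0.002]
contact_force: [0.1, 3.0, 7.1]
width: 49.3
finger_force: 42.3
```

step_arm(
  moves=[
    {"dx":0,"dy":0,"dz":-0.05,"yaw":0},
    {"dx":0,"dy":0,"dz":-0.25,"yaw":0},
    {"dx":0,"dy":0,"dz":-0.5,"yaw":0},
    {"dx":0,"dy":0,"dz":-0.77,"yaw":0},
    {"dx":0,"dy":0,"dz":-0.77,"yaw":0},
  ],
)

```text
time_s: 37.95
tool_pos: [589.4, -114.6, 234.0]
ee_rot: [2.401, 2.016, 0.007]
contact_force: [0.2, -0.8, -1.4]
width: 49.8
finger_force: 42.3
```

step_arm(
  moves=[
    {"dx":0.25,"dy":-0.05,"dz":0,"yaw":0},
    {"dx":0.5,"dy":-0.1,"dz":0,"yaw":0},
    {"dx":0.741,"dy":-0.144,"dz":0,"yaw":0},
  ],
)

```text
time_s: 38.33
tool_pos: [583.5, 38.3, 228.5]
ee_rot: [-2.406, -2.02, 0.001]
contact_force: [1.3, -0.5, -1.9]
width: 49.6
finger_force: 42.2
```

step_arm(
  moves=[
    {"dx":0.25,"dy":-0.05,"dz":0,"yaw":0},
    {"dx":0.5,"dy":-0.1,"dz":0,"yaw":0},
    {"dx":0.741,"dy":-0.144,"dz":0,"yaw":0},
  ],
)

```text
time_s: 38.7
tool_pos: [580.8, 189.5, 228.4]
ee_rot: [-2.405, -2.02, 0.001]
contact_force: [0.3, -0.8, -1.0]
width: 49.1
finger_force: 42.2
```

step_arm(
  moves=[
    {"dx":0.25,"dy":-0.05,"dz":0,"yaw":-0.05},
    {"dx":0.5,"dy":-0.1,"dz":0,"yaw":-0.1},
    {"dx":0.741,"dy":-0.144,"dz":0,"yaw":-0.117},
    {"dx":0.741,"dy":-0.144,"dz":0,"yaw":-0.117},
    {"dx":0.741,"dy":-0.144,"dz":0,"yaw":-0.117},
    {"dx":0.741,"dy":-0.144,"dz":0,"yaw":-0.117},
  ],
)

```text
time_s: 39.45
tool_pos: [578.7, 337.7, 228.7]
ee_rot: [2.279, 2.163, -0.001]
contact_force: [0.6, -0.6, -2.0]
width: 49.6
finger_force: 42.2
```

```bash
python3 look.py
```

```text
{'time_s': np.float64(39.45), 'tool_pos': array([578.738, 337.714, 228.7  ]), 'contact_force': array([ 0.597, -0.573, -1.961]), 'width': np.float64(49.611)}
[]
```

step_arm(
  moves=[
    {"dx":0.008,"dy":0.004,"dz":0.3,"yaw":0},
    {"dx":0.008,"dy":0.004,"dz":0.6,"yaw":0},
    {"dx":0.008,"dy":0.004,"dz":0.8,"yaw":0},
    {"dx":0.008,"dy":0.004,"dz":0.9,"yaw":0},
    {"dx":0.008,"dy":0.004,"dz":0.9,"yaw":0},
  ],
)

```text
time_s: 40.17
tool_pos: [579.4, 339.8, 48.3]
ee_rot: [-2.278, -2.163, 0.002]
contact_force: [0.2, 0.2, -0.9]
width: 49.5
finger_force: 42.1
```

step_arm(
  moves=[
    {"dx":0,"dy":0,"dz":0.015,"yaw":0},
    {"dx":0,"dy":0,"dz":0.03,"yaw":0},
    {"dx":0,"dy":0,"dz":0.03,"yaw":0},
  ],
)

```text
time_s: 40.55
tool_pos: [580.9, 340.3, 45.3]
ee_rot: [2.276, 2.163, 0.004]
contact_force: [-0.6, -9.3, 10.3]
width: 49.2
finger_force: 43.6
```

step_arm(
  moves=[
    {"dx":-0.015,"dy":0,"dz":0.01,"yaw":0},
    {"dx":-0.03,"dy":0,"dz":0.025,"yaw":0},
    {"dx":-0.03,"dy":0,"dz":0.025,"yaw":0},
  ],
)

```text
time_s: 40.92
tool_pos: [579.4, 334.2, 37.9]
ee_rot: [2.277, 2.164, 0.0]
contact_force: [0.3, -1.3, -1.0]
width: 49.7
finger_force: 42.4
```

step_arm(
  moves=[
    {"dx":-0.025,"dy":0,"dz":0.015,"yaw":0},
    {"dx":-0.05,"dy":0,"dz":0.03,"yaw":0},
    {"dx":-0.05,"dy":0,"dz":0.03,"yaw":0},
  ],
)

```text
time_s: 41.3
tool_pos: [579.2, 324.7, 32.1]
ee_rot: [2.278, 2.164, 0.002]
contact_force: [1.3, 0.9, 2.3]
width: 49.5
finger_force: 43.1
```

step_arm(
  moves=[
    {"dx":-0.015,"dy":0,"dz":0.015,"yaw":0},
    {"dx":-0.03,"dy":0,"dz":0.035,"yaw":0},
    {"dx":-0.03,"dy":0,"dz":0.035,"yaw":0},
  ],
)

```text
time_s: 41.68
tool_pos: [578.9, 318.2, 25.3]
ee_rot: [2.277, 2.164, 0.001]
contact_force: [-0.1, -3.6, 7.9]
width: 49.7
finger_force: 44.4
```

step_arm(
  moves=[
    {"dx":-0.01,"dy":0,"dz":0.015,"yaw":0},
    {"dx":-0.02,"dy":0,"dz":0.03,"yaw":0},
    {"dx":-0.02,"dy":0,"dz":0.03,"yaw":0},
  ],
)

```text
time_s: 42.05
tool_pos: [578.7, 314.0, 19.3]
ee_rot: [2.277, 2.164, 0.0]
contact_force: [-0.0, -5.8, 10.0]
width: 49.6
finger_force: 45.3
```

step_arm(
  moves=[
    {"dx":-0.005,"dy":0,"dz":0.01,"yaw":0},
    {"dx":-0.01,"dy":0,"dz":0.02,"yaw":0},
    {"dx":-0.01,"dy":0,"dz":0.02,"yaw":0},
  ],
)

```text
time_s: 42.42
tool_pos: [578.5, 311.8, 15.5]
ee_rot: [2.277, 2.164, -0.0]
contact_force: [0.0, -7.6, 11.5]
width: 49.1
finger_force: 45.6
```

step_arm(
  moves=[
    {"dx":0,"dy":0,"dz":-0.005,"yaw":0},
    {"dx":0,"dy":0,"dz":-0.005,"yaw":0},
    {"dx":0,"dy":0,"dz":-0.005,"yaw":0},
  ],
  jaw=0.27,
)

```text
time_s: 42.8
tool_pos: [578.0, 312.5, 15.6]
ee_rot: [-2.277, -2.164, 0.001]
contact_force: [0.6, -0.4, -1.1]
width: 62.2
finger_force: 0.0
```

step_arm(
  moves=[
    {"dx":0,"dy":0,"dz":-0.15,"yaw":0},
    {"dx":0,"dy":0,"dz":-0.45,"yaw":0},
    {"dx":0,"dy":-0.1,"dz":-0.8,"yaw":0},
    {"dx":0,"dy":-0.2,"dz":-1,"yaw":0},
    {"dx":0,"dy":-0.2,"dz":-1,"yaw":0},
    {"dx":0,"dy":-0.2,"dz":-1,"yaw":0},
  ],
)

```text
time_s: 43.55
tool_pos: [538.1, 314.5, 215.6]
ee_rot: [2.277, 2.164, -0.0]
contact_force: [0.3, 0.4, -1.4]
width: 62.7
finger_force: 0.0
```

Run:
```python
from h import *
s=monitor.get_state(); print({k:np.round(s[k],3) for k in ('time_s','tool_pos','contact_force','width')})
c=get_calibration('wrist');w=camera('wrist'); np.savez('w10.npz',a=w,**{k:np.array(c[k]) for k in c})
B=cv2.GaussianBlur(w,(3,3),0).astype(int).sum(2)
tx=np.array([.9986,-.053,0]);ty=np.array([.053,.9986,0]);C=np.array([536.8,321.4,55])
# rectify tray at z=55: 1px=1mm, rows ty down from +75, cols tx
g=np.zeros((160,220,2),np.float32)
for r in range(160):
    for q in range(220): g[r,q]=proj(c,C+(q-110)*tx+(80-r)*ty)
R=cv2.remap(w,g[...,0],g[...,1],cv2.INTER_LINEAR); h=cv2.cvtColor(R,cv2.COLOR_RGB2HSV); b=cv2.inRange(h,(100,90,20),(130,255,255))>0
for r in range(0,160,5): print(''.join('.' if b[r,q] else ('o' if h[r,q,2]<110 else '#') for q in range(0,220,2)))
```

```text
{'time_s': np.float64(43.55), 'tool_pos': array([538.055, 314.469, 215.619]), 'contact_force': array([ 0.267,  0.35 , -1.444]), 'width': np.float64(62.723)}
##############################################################################################################
##############################################################################################################
############...........................................................................................#######
#########..###.............................................................#oooooooo##########o.ooooo..#######
#########..##..............................................................#oooooooo############ooooo..#######
#########...................................................................oooooooo###########oooooo..#######
#########...............................................#.......#######.....###########.#.......#oooo..#######
#########...#oo#############################################################################....#oooo..#######
#########...#oo########################################
[... 1908 characters left out ...]
#####################ooooo.#######
#########...###ooo######################################oooooooo#########################ooooooooooooo.#######
##########..##ooooooooooo###########################oooooooooooooooooooooooooooooooooooooooooooooooooo.#######
##########..#ooooooooooooo######################o#ooooooooooooooooooooooooo#ooo###################...o.#######
##########.#.........................###############..########################################################
##############################################################################################################
##############################################################################################################
```

Run:
```python
from h import *
c=dict(np.load('w10.npz')); w=c['a']
tx=np.array([.9986,-.053,0]);ty=np.array([.053,.9986,0]);C=np.array([536.8,321.4,55])
g=np.array([[proj(c,C+(q-110)*tx+(80-r)*ty) for q in range(220)] for r in range(160)],np.float32)
R=cv2.remap(w,g[...,0],g[...,1],cv2.INTER_LINEAR).astype(int); d=R[...,0]-R[...,2]
for r in range(0,160,5): print(''.join('.' if d[r,q]<0 else ('o' if R[r,q].sum()<220 else '#') for q in range(0,220,2)))
print(R[80,::12].tolist()); print(R[::12,68].tolist())
```

```text
##############################################################################################################
##############################################################################################################
#########..............................................................................................#######
########...............................................................................................#######
#########..............................................................................................#######
#########..............................................................................................#######
#########..............................................................................................#######
#########....##........#########################...............##########################..............#######
#########....##.......###########################..............##########################..............#######
#########....##.......###########################..............###########################...........
[... 2299 characters left out ...]
#########################################
##############################################################################################################
[[177, 129, 90], [178, 129, 90], [101, 98, 149], [107, 97, 143], [254, 236, 169], [250, 223, 155], [135, 99, 89], [254, 240, 174], [140, 106, 106], [120, 105, 148], [120, 105, 149], [254, 236, 170], [215, 165, 115], [148, 106, 77], [254, 240, 174], [109, 99, 144], [97, 87, 126], [88, 91, 140], [147, 107, 75]]
[[244, 192, 130], [108, 126, 207], [103, 108, 171], [213, 167, 119], [252, 227, 159], [252, 227, 159], [252, 227, 159], [156, 114, 82], [254, 234, 167], [254, 235, 167], [254, 237, 168], [133, 101, 97], [123, 132, 213], [248, 202, 134]]
```

Run:
```python
from h import *
a=camera('scene'); 
for q in('gauge_grip','head_a_center','paint_can_mid','glue_jar_mid','hammer_grip'): print(q,[(round(x['score'],2),x['box']) for x in silhouettes('scene',q)][:4])
print(arm.finish_job())
```

```text
gauge_grip [(0.7, [351.4, 162.1, 21.7, 29.9])]
head_a_center []
paint_can_mid [(0.87, [421.2, 196.1, 39.7, 49.0]), (0.36, [420.5, 153.3, 31.9, 32.4])]
glue_jar_mid [(0.67, [206.7, 276.0, 30.5, 40.2]), (0.23, [352.7, 161.4, 20.0, 31.5])]
hammer_grip [(0.9, [252.4, 328.2, 73.0, 71.8])]
the job is handed in; nothing more can be done
None
```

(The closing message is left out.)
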